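Load a grease cartridge into the bench gun

ROBOT

A 6-joint arm with a two-finger parallel gripper is mounted at the origin on the work surface. World frame = base frame: x ahead of the robot, y to its left, z up, the work surface at z = 0. Lengths are in m, angles in rad, forces in N, time in s.
With the tool pointing down it reaches from about 0.35 to 0.975 m from the base axis. Payload 4.9 kg.
Tool frame: the origin (TCP) lies between the finger pads; the fingertips stand 19 mm ahead of it and the grasp point (between the pads) is the TCP; z points along the fingers, y is the direction in which the jaws open and shut (so a half turn about z gives the same grasp; the last joint's range is limited). The gripper opens to 85 mm and grips with 20 to 120 N. Pads are 22 mm wide; open, the fingers measure 114 mm over their backs; the gripper's body (76 mm by 85 mm) begins 54 mm behind the grasp point. The pads swing forward as they close: fully open they stand 13 mm farther back than shut.
Start: joints at [1.097, 0.053, 1.613, -0, 1.476, -0.119], TCP at [0.217, 0.586, 0.25] pointing down, gripper open.
Joint ranges: [-3.01, 3.01], [-1.01, 2.22], [0.06, 2.58], [-1.02, 4.17], [0.09, 2.62], [-3.14, 3.14]. Speed limits (rad/s): [2.57, 2.57, 3.14, 3.14, 3.14, 3.14].

INTERFACE

Orientations are given as a unit quaternion [w, x, y, z].
In Python, from plant import state, grab_frame, calibration, job_done gives the robot as it stands. The module is installed in compiled form; this text tells all that it offers.
- The arm moves only by the tool servo_tool, never from a script. Its argument "deltas" is a list that holds one entry, the list of rows, each a list of 5 numbers: the finger opening in mm, from 0 to 85.4, then the shift along the world's x, y, z in mm, then the turn about the world's z in units of 6 degrees (1.0 is 6 degrees). A call has 1 to 5 rows; each row is the pose to reach, as a shift and turn from the pose commanded when the call began; what a row does not reach only later rows make up. A row lasts 1/8 s, in which the tool goes at most 62.5 mm and 10.7 degrees, less where a joint would pass 70% of its speed; a pose out of reach is approached as far as the arm can. A call with a gripper value outside its range is refused whole. The fingers move at their own pace and stop on an object; the grip force is fixed at half the most. Time passes only in rows, so rows that repeat a pose let the fingers close. It gives the time, the measured TCP pose, the force and the opening at its end, in the units of the state.
- state(): the state, without advancing time (a new reading comes with each control period).
- grab_frame(name): name is "scene" or "side" or "wrist"; returns the picture (384x512x3 uint8, red, green, blue); there is no depth.
- calibration(name): a dict with "intrinsics" (3x3 intrinsics, pixels), "world_from_camera" (4x4, takes a point from camera to world coordinates). Camera axes: x right, y down, z forward; pixel columns grow to the right and rows downward; lengths in m; the calibration is good to about 2 mm. The wrist camera is an equidistant fisheye: a pixel r from the principal point sees the ray r / f radians off the axis. A picture is of the moment at which its call begins: read the wrist's pose just before it. calibration takes no time and is no camera call; for the wrist camera it gives the pose at the moment of the call.
- job_done(): hands the job in, once; it reports no verdict.
The state is a dict: "time": time; "joint_pos": joint angles; "joint_vel": joint speeds; "joint_efforts": joint torques, N m; "tool_pos": TCP position; "tool_rot": TCP orientation; "contact_force": force on the tool from outside, world axes, zero at the start; "ft_torque": the same for the moment, N m; "gripper_width": opening from 0.0 (shut) to 1.0 (fully open).
Only numpy, scipy, OpenCV 4.12 (cv2) and the standard library are available. Lean on these libraries where they do the work, as an engineer would, in place of code of your own. Each camera call takes 0.05 s, during which the arm holds its last target.

TASK

Load the flanged grease cartridge into the gun on the bench stand: slide it down into the slotted plate, cap end forward, until it sits fully down with its flange behind the plate. Then push the rod in by its knob until its disc rests against the back of the cartridge, and let go. Leave the bearing, the bottle and the wrench where they are.

Things in the scene. Friction and masses are not known exactly. Their poses are not given: they have to be found in the camera images.
- cartridge_mid (a point): The cartridge: white plastic, like a short syringe barrel, 30 mm diameter, 100 mm long, 0.11 kg, paper label. This point is on its axis half-way along the barrel. x: along the barrel towards the flange end; the nozzle with its black cap (16 mm thick) is at -x. It starts lying on the bench left or right of the stand, y level, x 0.03 rad off level, axis 17 mm up, cap end to the robot's right.
- cartridge_flange (a point): Centre of the flange at the cartridge's rear end, on the barrel's axis, 52.5 mm from cartridge_mid towards +x; same axes. The flange is 5 mm thick (along x), 56 mm wide (y) and 36 mm high (z). The capped nozzle ends 134.5 mm from here towards -x.
- cartridge_piston (a point): Centre of the flat rear face of the flange, where the grey piston lies flush; 2.5 mm behind cartridge_flange; same axes (x points out of the rear face).
- gun: A steel and aluminium cartridge gun with a black pistol grip, clamped to a fixed bench stand, nose to the robot's right, 30 degrees down. Origin: the seat point, where the flange's centre lies when home, 200 mm above the bench. x: along the gun's axis to the rear and up; y: level, across; z: square to the axis, up and leaning to the nose side. When home the cartridge's x, y, z lie along these.
- slot (a point): Centre of the bottom of the slot in the gun's upright steel front plate, 6.5 mm ahead of and 15 mm below the gun's origin; axes as the gun's. The barrel comes down along -z and rests here. Plate 5 mm thick (x), 80 mm wide (y), top 35 mm above this point. Slot 33 mm wide, open to +z, its mouth flared to 44 mm in the top 10 mm. In front of the plate all is open air.
- wall (a point): Rear wall of the gun's seat: the point on the gun's axis in its front face, 4 mm behind the gun's origin; axes as the gun's. The flange goes into the 8 mm gap between this face and the slotted plate's back (4 mm ahead of the origin). Wall top 20 mm above this point (z), then a lip leaning 35 degrees to the rear, up to 29 mm. Bored 27 mm for the rod's disc.
- gun_body (a point): Centre of the gun's aluminium body, 83 mm behind the gun's origin; axes as the gun's. 46 mm long (x), 68 mm wide (y), top 23 mm above this point. Pistol grip and trigger below it; between it and the rear wall two low side rails and a bed. The rod runs through it.
- rod (a joint): Travel of the push rod in m, growing as it is pushed in towards the nose (along the gun's -x). 0: drawn right back, disc 46 mm behind the gun's origin; end stop at 0.060. At the start it is drawn back, between 0 and 0.02. With a cartridge home its disc meets the cartridge at about 0.042 to 0.046. It stays where it is left; friction about 3 N.
- rod_disc (a point): Centre of the front face of the rod's steel disc (24 mm diameter), on the gun's axis; axes as the gun's.
- rod_knob (a point): Centre of the black knob at the rear end of the rod, behind the main block: a cylinder 26 mm in diameter, 22 mm long, lying along the gun's axis, which can be pinched across y; 126 mm behind rod_disc; axes as the gun's. Clear space all round it.
- bearing: A steel ball bearing lying flat, 52 mm outside diameter, 15 mm high; origin under its centre. Bystander, on the other side of the stand from the cartridge.
- oil_bottle: An oil bottle with a black cap standing on the bench, 56 mm diameter, 130 mm high; origin under its centre. Bystander.
- wrench: A steel wrench 160 mm long lying on the bench; origin under its middle, x along it. Bystander.
Not all that is in view belongs to the job. Of the things shaped like the part that bears cartridge_mid, the white one is meant.

How it is judged:
On the way:
1. the cartridge sits home in the gun, its flange down in the gap behind the slotted plate, cap end forward (x of cartridge_flange in the frame of gun between -0.0035 and 0.0035 m and y of cartridge_flange in the frame of gun between -0.0035 and 0.0035 m and z of cartridge_flange in the frame of gun between -0.004 and 0.004 m and angle between the x axis of cartridge_flange and the x axis of gun, either way round below 0.14 rad and x of cartridge_mid in the frame of gun below -0.04 m), for 0.3 s.
At the end, for the whole second after the job is handed in: The cartridge rests in the gun: flange centre within 3.5 mm of the gun's seat point along and across the gun's axis and within 4 mm in height, axes within 0.14 rad, and the rod's disc within 3 mm of the cartridge's rear face; both at rest (all of step 1 and x of rod_disc in the frame of cartridge_piston between -0.003 and 0.003 m and linear speed of cartridge below 0.01 m/s and velocity of joint rod below 0.005 m/s); the robot touches nothing.
It fails at once if the bearing, the bottle or the wrench was moved by more than 30 mm, or the bottle tipped over (distance of any of bearing, oil_bottle, wrench from where it was at the start of the episode above 0.03 m or angle between oil_bottle's own z axis and vertical above 0.5 rad).
It also fails if it takes over 54 s, if anything falls off the work surface, if the arm or the gripper's body presses on something with over 40 N, if the wrist force passes 120 N, or if a joint passes its speed limit or range.

## Working session

There is one attempt and no reset: what is moved stays moved. The work goes in short steps, Python scripts to look and compute and a tool call to move; the robot and the scene stay as the last step left them, time stands still between calls to the robot, and variables do not carry over. Pictures are saved under pics/ and viewed, and the job is handed in when it is done.

Besides the shell and the picture viewer there is one more tool, called after ">>>" as name([rows], argument=value, ...), one row to a line, values as JSON. servo_tool: Moves the arm, as the interface text tells. Its arguments: {"type":"object","properties":{"deltas":{"type":"array","items":{"type":"array","items":{"type":"array","items":{"type":"number"}}}}},"required":["deltas"]}

```bash
mkdir -p pics; cat > h.py <<'E'
import numpy as np, cv2
from plant import state, grab_frame, calibration, job_done
def snap(n,f):
    im=grab_frame(n); cv2.imwrite('pics/'+f,im[:,:,::-1]); return im
def proj(n,P):
    c=calibration(n);K=np.array(c['intrinsics']);T=np.array(c['world_from_camera'])
    p=np.linalg.inv(T)@np.append(P,1);p=p[:3]
    if n=='wrist':
        th=np.arctan2(np.hypot(p[0],p[1]),p[2]);ph=np.arctan2(p[1],p[0])
        return np.array([K[0,2]+K[0,0]*th*np.cos(ph),K[1,2]+K[1,1]*th*np.sin(ph)])
    return (K@(p/p[2]))[:2]
def ray(n,uv):
    c=calibration(n);K=np.array(c['intrinsics']);T=np.array(c['world_from_camera'])
    x=(uv[0]-K[0,2])/K[0,0];y=(uv[1]-K[1,2])/K[1,1]
    if n=='wrist':
        r=np.hypot(x,y);s=np.sin(r)/max(r,1e-9);d=np.array([x*s,y*s,np.cos(r)])
    else: d=np.array([x,y,1.])
    d=T[:3,:3]@d;return T[:3,3],d/np.linalg.norm(d)
def onz(n,uv,z):
    o,d=ray(n,uv);return o+d*(z-o[2])/d[2]
def tri(obs):
    A=np.zeros((3,3));b=np.zeros(3)
    for n,uv in obs:
        o,d=ray(n,uv);M=np.eye(3)-np.outer(d,d);A+=M;b+=M@o
    X=np.linalg.solve(A,b)
    return X,[np.round(proj(n,X)-uv,1) for n,uv in obs]
E
python3 - <<'E'
from h import *
for n in['scene','side','wrist']:
    snap(n,n+'0.png');c=calibration(n);print(n,np.round(c['intrinsics'],1).tolist(),np.round(c['world_from_camera'],3).tolist())
s=state();print(s)
E
```

```text
scene [[391.4, 0.0, 257.8], [0.0, 391.4, 186.9], [0.0, 0.0, 1.0]] [[0.865, 0.378, -0.329, 0.891], [0.501, -0.63, 0.593, -0.714], [0.017, -0.678, -0.735, 1.04], [0.0, 0.0, 0.0, 1.0]]
side [[475.6, 0.0, 241.9], [0.0, 475.6, 194.6], [0.0, 0.0, 1.0]] [[-0.912, -0.307, 0.272, 0.097], [-0.41, 0.68, -0.608, 0.861], [0.002, -0.666, -0.746, 1.282], [0.0, 0.0, 0.0, 1.0]]
wrist [[297.3, 0.0, 258.2], [0.0, 297.3, 191.0], [0.0, 0.0, 1.0]] [[0.348, 0.9, 0.263, 0.151], [0.938, -0.333, -0.099, 0.611], [-0.002, 0.282, -0.96, 0.373], [0.0, 0.0, 0.0, 1.0]]
{'time': 0.15, 'joint_pos': array([ 1.09701450e+00,  5.32069732e-02,  1.61396069e+00,  3.52758368e-05,
        1.47596078e+00, -1.19005286e-01]), 'joint_vel': array([ 0.00046829, -0.00186309, -0.00464881,  0.00151733, -0.00172896,
       -0.00033665]), 'joint_efforts': array([-1.04717174e-05, -3.94239163e+01, -3.70723414e+01, -1.62165966e-04,
        4.57756032e-03, -9.47324736e-06]), 'tool_pos': array([0.21690608, 0.58568775, 0.24935501]), 'tool_rot': array([-2.41072479e-04,  1.76461035e-01,  9.84307327e-01, -7.29281545e-04]), 'contact_force': array([0.18106756, 0.06893173, 0.09138356]), 'ft_torque': array([-0.02778844,  0.03891208,  0.00515087]), 'gripper_width': 1.0018601636378623}
```

View pics/scene0.png

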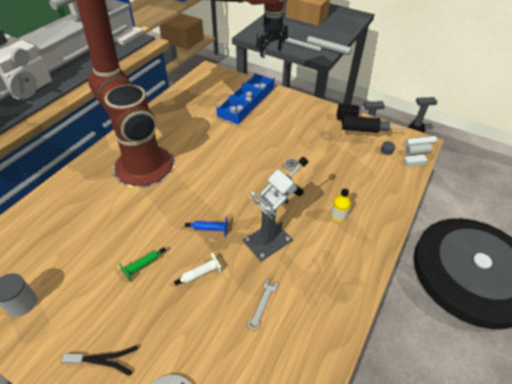

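View pics/side0.png

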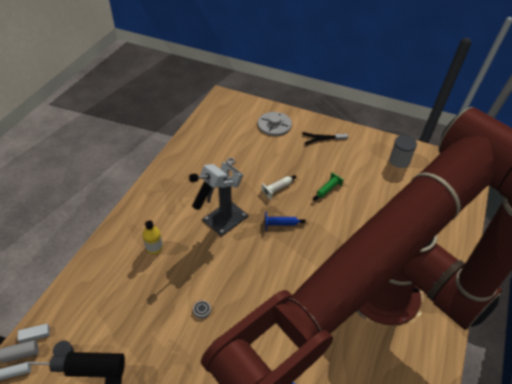

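View pics/wrist0.png

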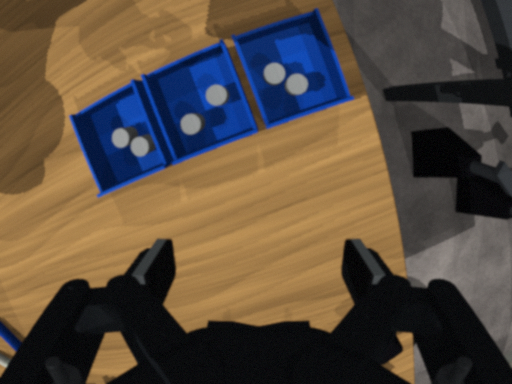

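```bash
python3 - <<'E'
import cv2
a=cv2.imread('pics/scene0.png');b=cv2.imread('pics/side0.png')
def crop(im,x,y,w,h,s,f): cv2.imwrite('pics/'+f,cv2.resize(im[y:y+h,x:x+w],None,fx=s,fy=s,interpolation=cv2.INTER_CUBIC))
crop(a,230,140,100,75,8,'sg.png');crop(b,180,145,80,60,10,'dg.png')
crop(a,165,215,100,75,8,'sc.png');crop(b,250,165,80,60,10,'dc.png')
E
```

```text
(no output)
```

View pics/sg.png

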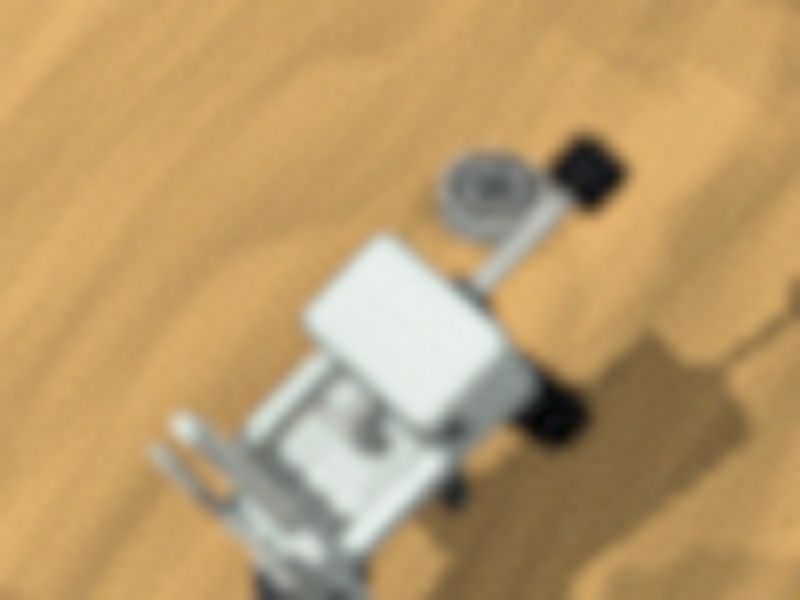

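View pics/dg.png

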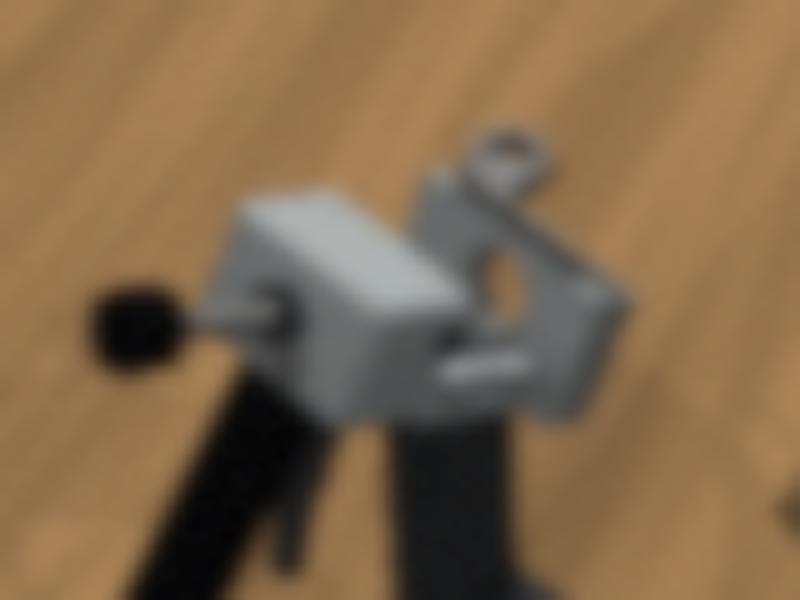

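View pics/sc.png

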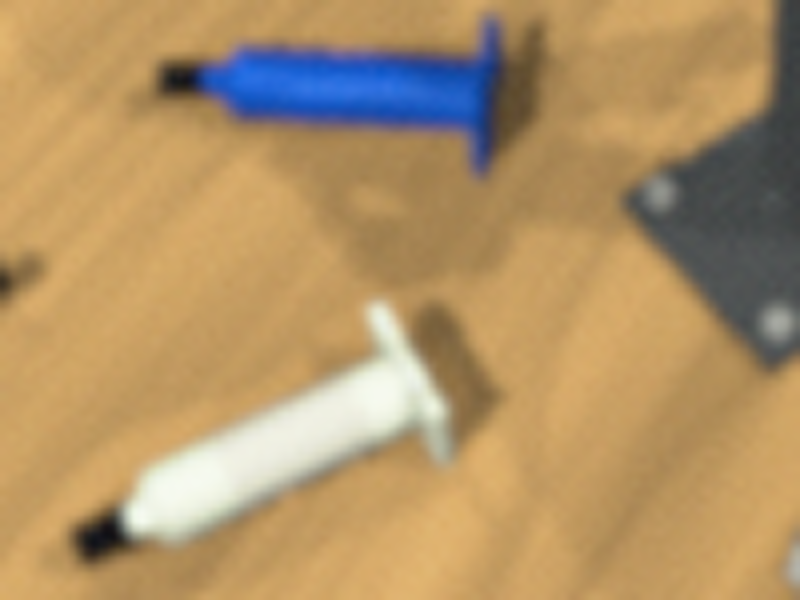

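View pics/dc.png

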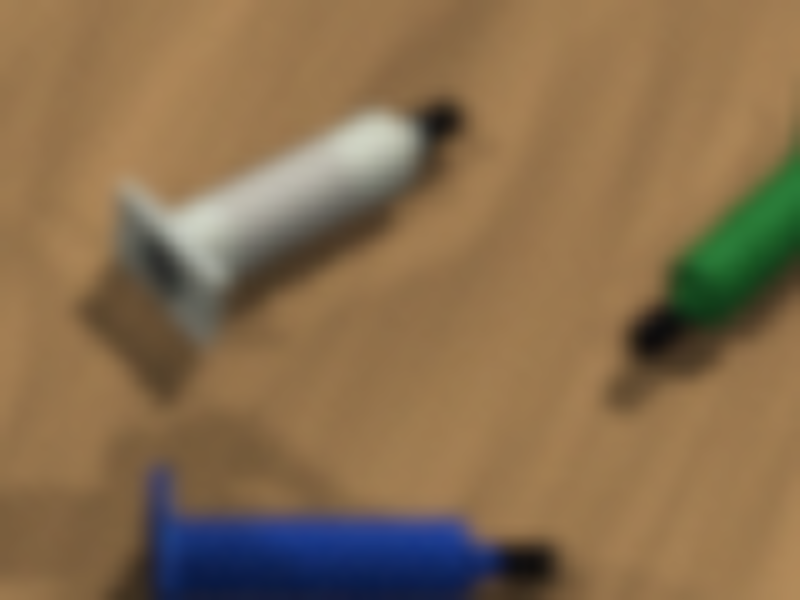

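```bash
python3 - <<'E'
from h import *
d=lambda n,x,y,s,u,v:(n,np.array([x/s-.5+.5/s+u,y/s-.5+.5/s+v]))
kn=tri([d('scene',588,172,8,230,140),d('side',138,328,10,180,145)]);print('knob',kn)
fl=tri([d('scene',410,380,8,165,215),d('side',172,260,10,250,165)]);print('fl',fl)
cp=tri([d('scene',100,537,8,165,215),d('side',440,120,10,250,165)]);print('cap',cp)
for o,x,y in(('a',380,238),('b',305,318),('c',508,350),('d',430,428)): pass
# body top corners
# scene: rear-left(385,238) front-left(305,320) rear-right(508,350) front-right(425,428); side: 
for nm,s,t in (('RL/+x?',(385,236),(465,300)),('FL',(305,320),(465,300)),):pass
for nm,s in (('rear -x',(385,236)),('front -x',(303,320)),('rear +x',(510,350)),('front +x',(428,430))):
    n,uv=d('scene',*s,8,230,140);print(nm,[np.round(onz(n,uv,z),4) for z in (.243,)])
# plate top corners
for nm,s,uv in (('plate end -x',(157,450),(625,300)),):
    print(nm,tri([d('scene',*s,8,230,140),d('side',*uv,10,180,145)]))
E
```

```text
knob (array([0.61400038, 0.04513806, 0.28597059]), [array([ 0.5, -0. ]), array([0.5, 0. ])])
fl (array([ 0.48178405, -0.22231637,  0.02117463]), [array([0.4, 0. ]), array([ 0.4, -0. ])])
cap (array([ 0.4199827 , -0.3317891 ,  0.01632494]), [array([0.3, 0. ]), array([ 0.2, -0. ])])
rear -x [array([0.5483, 0.0191, 0.243 ])]
front -x [array([ 0.5433, -0.033 ,  0.243 ])]
rear +x [array([ 0.6125, -0.0083,  0.243 ])]
front +x [array([ 0.6053, -0.0564,  0.243 ])]
plate end -x (array([ 0.51867923, -0.08845399,  0.21312366]), [array([0.6, 0.1]), array([ 0.6, -0. ])])
```

```bash
cat >> h.py <<'E'
def gunT(p):
    x,y,a=p  # a: yaw of gun x about world z
    c,s=np.cos(np.pi/6),.5
    h=np.array([np.cos(a),np.sin(a),0]);X=c*h+[0,0,s];Z=-s*h+np.array([0,0,c]);Y=np.cross(Z,X)
    T=np.eye(4);T[:3,0]=X;T[:3,1]=Y;T[:3,2]=Z;T[:3,3]=[x,y,.2];return T
E
python3 - <<'E'
from h import *
from scipy.optimize import least_squares
d=lambda n,x,y,s,u,v:(n,np.array([x/s-.5+.5/s+u,y/s-.5+.5/s+v]))
S=lambda x,y:d('scene',x,y,8,230,140)
D=lambda x,y:d('side',x,y,10,180,145)
obs=[]
B=dict(rm=(.106,.034,.023),fm=(.060,.034,.023),rp=(.106,-.034,.023),fp=(.060,-.034,.023))
for k,s,t in(('rm',(385,234),(375,312)),('fm',(302,322),(468,304)),('rp',(512,350),(240,203)),('fp',(428,432),(335,192))):
    obs+=[(B[k],S(*s)),(B[k],D(*t))]
kn=[S(588,172),D(138,328)]
def res(q):
    T=gunT(q[:3]);r=[]
    for P,(n,uv) in obs: r+=list(proj(n,(T@np.append(P,1))[:3])-uv)
    for n,uv in kn: r+=list(proj(n,(T@[.172-q[3],0,0,1])[:3])-uv)
    return r
f=least_squares(res,[.57,-.1,1.5,0],loss='soft_l1');print(np.round(f.x,4));print(np.round(res(f.x),1).reshape(-1,2).tolist())
E
```

```text
[ 0.5614 -0.0889  1.1923  0.0047]
[[0.6, -1.4], [1.0, -0.2], [-0.4, -0.5], [1.7, -0.7], [1.0, -1.9], [-0.6, -1.0], [-0.2, 0.2], [0.0, -0.9], [0.9, 0.6], [0.2, 0.6]]
```

>>> servo_tool([
  [[85, 16, -57, 0, -1.1], [85, 32, -114, 0, -2.2], [85, 48, -171, 0, -3.3], [85, 64, -228, 0, -4.4], [85, 80, -285, 0, -5.5]],
])

```text
time: 0.78
tool_pos: [0.2971, 0.2993, 0.25]
tool_rot: [0.0, 0.45, 0.893, -0.0]
contact_force: [0.7, -0.0, -0.1]
gripper_width: 0.997
```

>>> servo_tool([
  [[85, 16, -57, 0, -1.1], [85, 32, -114, 0, -2.2], [85, 48, -171, 0, -3.3], [85, 64, -228, 0, -4.4], [85, 80, -285, 0, -5.5]],
])

```text
time: 1.4
tool_pos: [0.3771, 0.0142, 0.2503]
tool_rot: [0.0, 0.686, 0.728, 0.0]
contact_force: [1.2, 0.3, 1.1]
gripper_width: 0.993
```

>>> servo_tool([
  [[85, 16, -57, 0, -1.1], [85, 32, -114, 0, -2.2], [85, 48, -171, -20, -3.3], [85, 64, -228, -50, -4.4], [85, 79, -284, -80, -5.5]],
])

```text
time: 2.02
tool_pos: [0.4548, -0.2643, 0.1726]
tool_rot: [0.0, 0.864, 0.503, 0.0]
contact_force: [0.3, -0.5, -0.9]
gripper_width: 0.997
```

```bash
python3 - <<'E'
from h import *
s=state();print(s['tool_pos'],s['joint_pos'])
im=snap('wrist','w1.png')
for n in ('fl',):pass
print(proj('wrist',[.482,-.222,.017]),proj('wrist',[.42,-.332,.016]))
cv2.imwrite('pics/w1b.png',cv2.resize(im[:,:,::-1],(800,600)))
np.save('w1cal.npy',calibration('wrist')['world_from_camera'])
E
```

```text
[ 0.45476622 -0.26429245  0.17256148] [-6.68121004e-01 -1.25004677e-01  1.91844865e+00  2.63761756e-04
  1.34750503e+00 -1.51787861e-01]
[260.21737264 125.73955696] [261.12741846 250.1049986 ]
```

View pics/w1b.png

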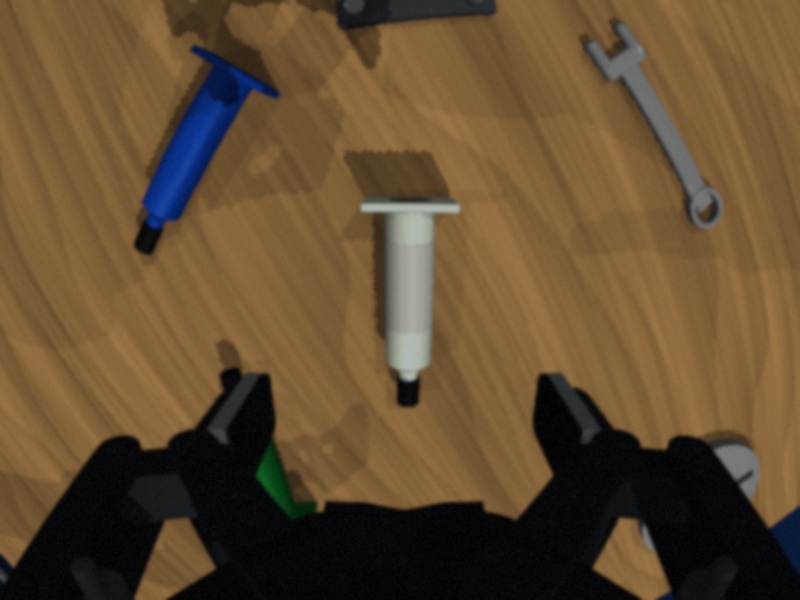

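```bash
python3 - <<'E'
from h import *
k=512/800
P=[onz('wrist',(u*k,v*k),z) for u,v,z in((411,240,.017),(408.5,360,.017),(410,207,.035),(408,404,.016))]
for p in P: print(np.round(p,4))
v=P[0]-P[1];print(np.degrees(np.arctan2(v[1],v[0])));v=P[2]-P[3];print(np.degrees(np.arctan2(v[1],v[0])),np.linalg.norm(v[:2]))
q=state()['tool_rot'];n=q[1:3];y=2*n[1]*n-[0,1];print('tooly',np.degrees(np.arctan2(y[1],y[0])))
E
```

```text
[ 0.4714 -0.2458  0.017 ]
[ 0.4316 -0.3122  0.017 ]
[ 0.4813 -0.2269  0.035 ]
[ 0.415  -0.3408  0.016 ]
59.13720500898179
59.77139228367846 0.1318377068352104
tooly -29.92160001685867
```

>>> servo_tool([
  [[85, -4, -9, -40, 0], [85, -4, -9, -80, 0], [85, -4, -9, -120, 0], [85, -4, -9, -147, 0], [85, -4, -9, -147, 0]],
])

```text
time: 2.7
tool_pos: [0.4485, -0.2696, 0.0235]
tool_rot: [-0.003, 0.863, 0.505, -0.001]
contact_force: [0.0, -0.5, -0.6]
gripper_width: 0.997
```

```bash
python3 - <<'E'
from h import *
s=state();print(s['tool_pos'],s['contact_force'])
im=snap('wrist','w2.png')
cv2.imwrite('pics/w2b.png',cv2.resize(im[:,:,::-1],(800,600)))
E
```

```text
[ 0.4485344  -0.26957433  0.02354618] [ 0.03620853 -0.46257414 -0.58678858]
```

View pics/w2b.png

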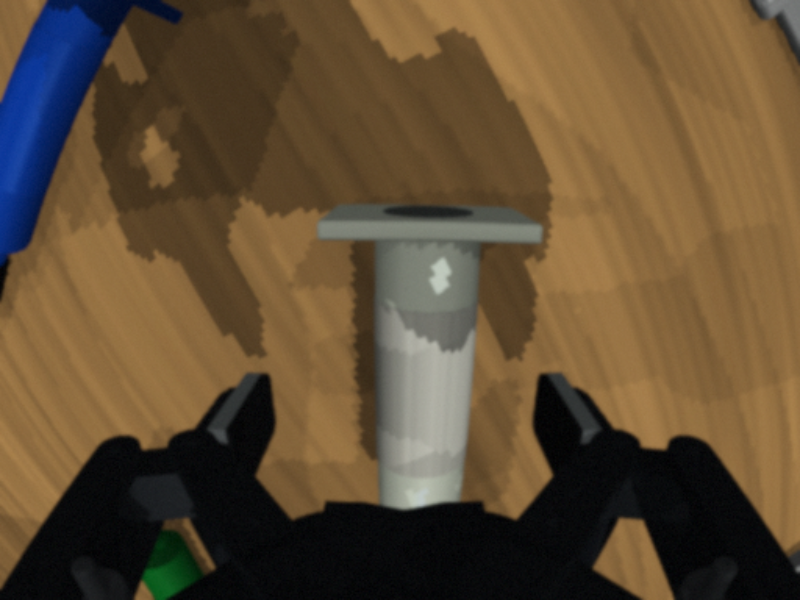

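>>> servo_tool([
  [[85, 0, 0, 0, 0], [85, 0, 0, 0, 0]],
])

```text
time: 3.0
tool_pos: [0.4516, -0.272, 0.0281]
tool_rot: [0.001, 0.863, 0.505, 0.001]
contact_force: [-0.2, -0.4, 0.6]
gripper_width: 1.0
```

>>> servo_tool([
  [[85, 0, 0, 0, 0], [85, 0, 0, 0, 0]],
])

```text
time: 3.25
tool_pos: [0.4508, -0.2714, 0.0268]
tool_rot: [0.0, 0.863, 0.505, 0.0]
contact_force: [0.4, -0.2, 0.5]
gripper_width: 0.998
```

>>> servo_tool([
  [[85, 2, -5, -4, 0], [85, 2, -5, -4, 0], [60, 2, -5, -4, 0], [40, 2, -5, -4, 0], [20, 2, -5, -4, 0]],
])

```text
time: 3.88
tool_pos: [0.4526, -0.2762, 0.0224]
tool_rot: [-0.0, 0.863, 0.505, -0.0]
contact_force: [-0.6, -0.3, -0.3]
gripper_width: 0.372
```

>>> servo_tool([
  [[15, 0, 0, 0, 0], [15, 0, 0, 0, 0], [15, 0, 0, 0, 0]],
])

```text
time: 4.25
tool_pos: [0.4529, -0.2765, 0.0227]
tool_rot: [0.0, 0.863, 0.505, 0.0]
contact_force: [0.5, 0.2, 1.9]
gripper_width: 0.329
```

```bash
python3 - <<'E'
from h import *
s=state();print(s['tool_pos'],s['contact_force'],s['gripper_width']*85.4)
im=snap('wrist','w3.png')
cv2.imwrite('pics/w3b.png',cv2.resize(im[:,:,::-1],(800,600)))
E
```

```text
[ 0.45286624 -0.27645012  0.02268004] [0.53645203 0.15085198 1.94316406] 28.10543381697881
```

View pics/w3b.png

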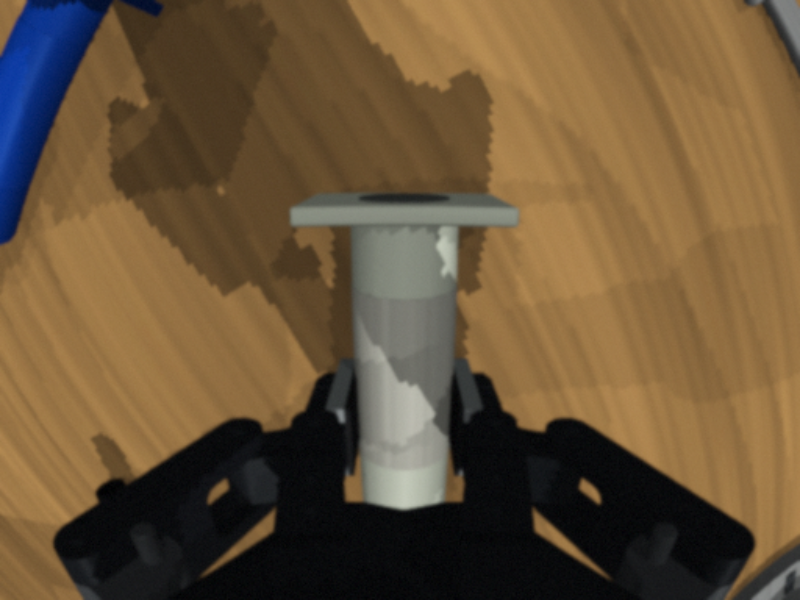

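```bash
python3 - <<'E'
from h import *
k=512/800
s=state();t=s['tool_pos'];q=s['tool_rot'];n=q[1:3];y=2*n[1]*n-[0,1];x=np.array([-y[1],y[0]]) # candidate along axis
print(x,y)
for u,v in((405,226),(405,207),(291,216),(519,216)):
    p=onz('wrist',(u*k,v*k),.035)-t;print(np.round([p[:2]@x,p[:2]@y,p[2]],4))
p=onz('wrist',(405*k,198*k),.017)-t;print(np.round([p[:2]@x,p[:2]@y,p[2]],4))
E
```

```text
[0.48981815 0.87182455] [ 0.87182455 -0.48981815]
[0.0582 0.0012 0.0123]
[0.0628 0.0012 0.0123]
[ 0.061  -0.0266  0.0123]
[0.061  0.029  0.0123]
[ 0.0637  0.0012 -0.0057]
```

>>> servo_tool([
  [[15, 0, 0, 40, 0], [15, 0, 0, 100, 0], [15, 10, 10, 160, 0.4], [15, 25, 30, 220, 0.9], [15, 45, 55, 270, 1.3]],
])

```text
time: 4.92
tool_pos: [0.4974, -0.2208, 0.2939]
tool_rot: [-0.0, 0.827, 0.563, -0.0]
contact_force: [1.1, -0.8, -1.1]
gripper_width: 0.329
```

>>> servo_tool([
  [[15, 19, 21, 37, 0], [15, 19, 21, 37, 0], [15, 19, 21, 37, 0]],
])

```text
time: 5.3
tool_pos: [0.5158, -0.2001, 0.3272]
tool_rot: [-0.001, 0.827, 0.563, -0.001]
contact_force: [-0.4, -0.2, -1.1]
gripper_width: 0.327
```

```bash
python3 - <<'E'
from h import *
s=state();print(s['tool_pos'],s['tool_rot'],s['contact_force'],s['gripper_width']*85.4)
im=snap('wrist','w4.png')
cv2.imwrite('pics/w4b.png',cv2.resize(im[:,:,::-1],(800,600)))
np.savez('w4.npz',T=calibration('wrist')['world_from_camera'],tp=s['tool_pos'],tr=s['tool_rot'])
E
```

```text
[ 0.51575449 -0.20012549  0.32721677] [-0.00136275  0.82671382  0.56262021 -0.00095061] [-0.42862137 -0.21400945 -1.09990223] 27.924882945226415
```

View pics/w4b.png

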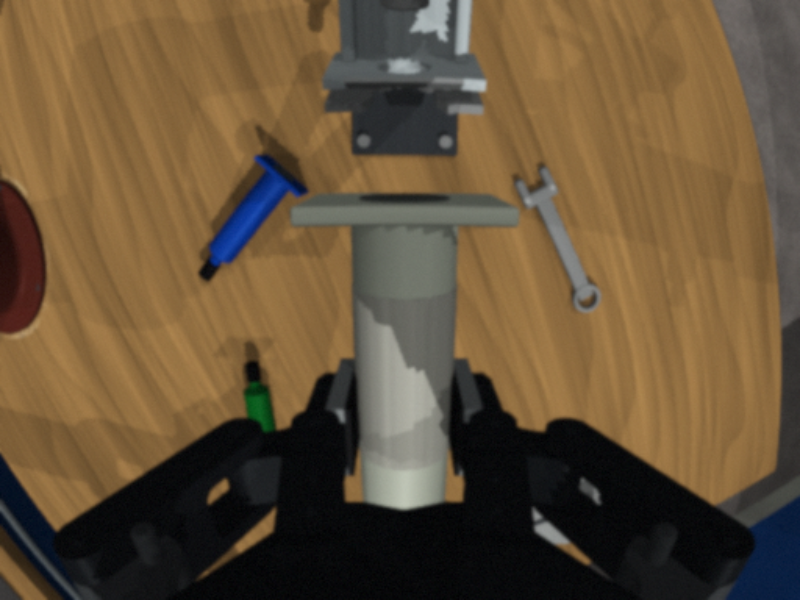

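```bash
python3 - <<'E'
import cv2
a=cv2.imread('pics/w4.png')
cv2.imwrite('pics/w4c.png',cv2.resize(a[0:105,190:330],None,fx=5.7,fy=5.7,interpolation=cv2.INTER_CUBIC))
E
```

```text
(no output)
```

View pics/w4c.png

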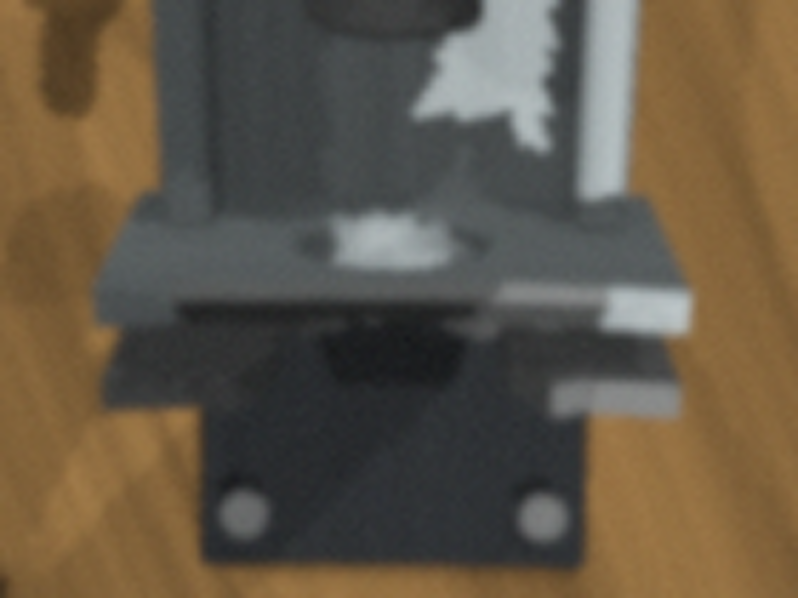

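```bash
cat > fit.py <<'E'
from h import *
import h
from scipy.optimize import least_squares
w=np.load('w4.npz')
_c=h.calibration
def cal(n):
    c=dict(_c(n))
    if n=='wrist': c['world_from_camera']=w['T']
    return c
h.calibration=cal
W=lambda x,y:np.array([x/5.7-.5+.5/5.7+190,y/5.7-.5+.5/5.7])
wob=[((-.009,.04,.02),W(105,407)),((-.009,-.04,.02),W(681,416)),((-.004,-.04,.02),W(675,381))]
def r1(q):
    T=gunT(q[:3]);return np.concatenate([proj('wrist',(T@np.append(P,1))[:3])-uv for P,uv in wob])
f=least_squares(r1,[.56,-.089,1.19]);print('wrist only',np.round(f.x,4),np.degrees(f.x[2]),np.round(f.fun,1))
T=gunT(f.x)
tp=w['tp'];q=w['tr'];n=q[1:3];y=2*n[1]*n-[0,1];x=np.array([-y[1],y[0],0]);y=np.append(y,0)
print('tool axis yaw',np.degrees(np.arctan2(x[1],x[0])))
d=T[:3,3]-tp;print('gun origin rel tool: along',d@x,'lat',d@y,'z',d[2])
np.save('gun.npy',f.x)
print('knob pred rod0',(T@[.172,0,0,1])[:3])
E
python3 fit.py
```

```text
wrist only [ 0.5593 -0.0899  1.1803] 67.62354383605025 [-0.8  0.1 -0.4 -0.3  1.2  0.2]
tool axis yaw 68.47435428087338
gun origin rel tool: along 0.11848297903427589 lat 0.00011045480668394186 z -0.12721677069042647
knob pred rod0 [0.61603708 0.04779371 0.286     ]
```

>>> servo_tool([
  [[15, 8, 20, -20, 0], [15, 19, 51, -45, 0], [15, 19, 51, -65, 0], [15, 19, 51, -65, 0], [15, 19, 51, -65, 0]],
])

```text
time: 5.98
tool_pos: [0.5353, -0.1502, 0.2645]
tool_rot: [0.0, 0.827, 0.562, -0.0]
contact_force: [0.4, 0.3, -1.0]
gripper_width: 0.328
```

```bash
cat > rel.py <<'E'
from h import *
import sys
T=gunT(np.load('gun.npy'));a=np.load('gun.npy')[2];hd=np.array([np.cos(a),np.sin(a),0]);lt=np.array([np.sin(a),-np.cos(a),0])
s=state();d=s['tool_pos']-T[:3,3]
print('t',round(s['time'],2),'TCP s %.1f lat %.1f h %.1f'%tuple(1e3*np.array([d@hd,d@lt,d[2]])),'F',np.round(s['contact_force'],1),'M',np.round(s['ft_torque'],2),'w %.1f'%(85.4*s['gripper_width']),'rot',np.round(s['tool_rot'],4))
if len(sys.argv)>1:
    for n in sys.argv[2:]:
        im=grab_frame(n)[:,:,::-1]
        if n=='wrist': im=cv2.resize(im,(800,600))
        elif n=='scene': im=cv2.resize(im[125:215,220:340],None,fx=6.6,fy=6.6,interpolation=cv2.INTER_CUBIC)
        else: im=cv2.resize(im[130:220,170:290],None,fx=6.6,fy=6.6,interpolation=cv2.INTER_CUBIC)
        cv2.imwrite('pics/%s_%s.png'%(sys.argv[1],n),im)
E
python3 rel.py a wrist side scene
```

```text
t 5.97 TCP s -64.9 lat 0.7 h 64.5 F [ 0.4  0.3 -1. ] M [-0.02  0.02  0.01] w 28.0 rot [ 1.000e-04  8.271e-01  5.620e-01 -1.000e-04]
```

View pics/a_wrist.png

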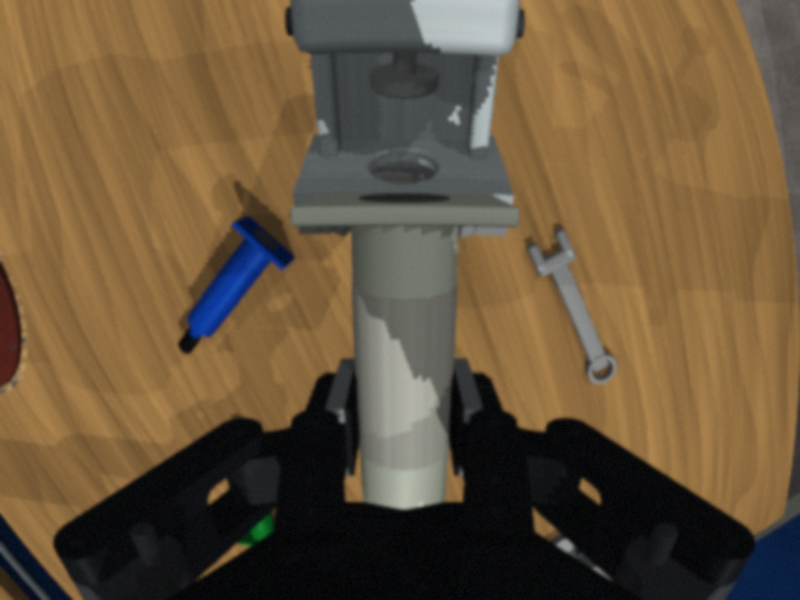

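View pics/a_side.png

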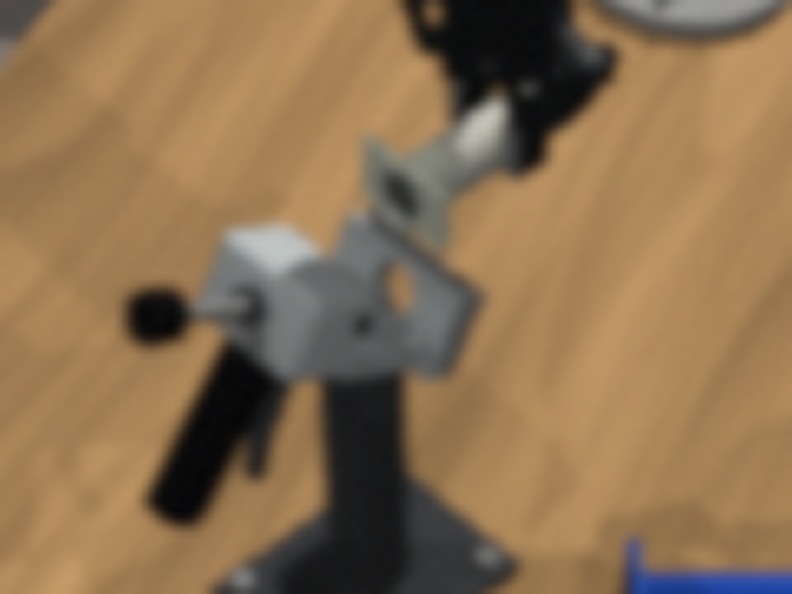

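View pics/a_scene.png

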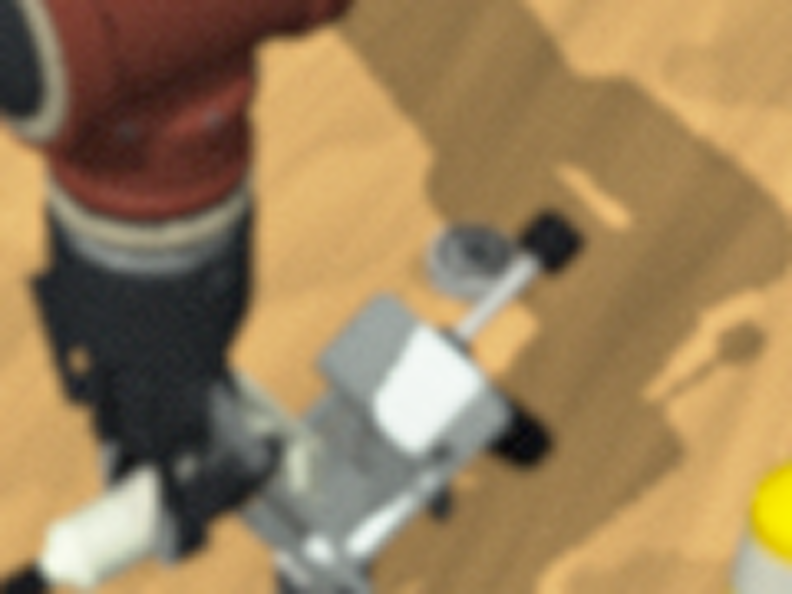

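>>> servo_tool([
  [[15, 0, 0, -5, 0], [15, 0, 0, -9, 0], [15, 0, 0, -12, 0], [15, 0, 0, -15, 0], [15, 0, 0, -18, 0]],
])

```text
time: 6.75
tool_pos: [0.5363, -0.1501, 0.2487]
tool_rot: [0.002, 0.827, 0.563, 0.001]
contact_force: [-2.0, -3.1, 7.5]
gripper_width: 0.332
```

```bash
python3 rel.py b wrist side
```

```text
t 6.75 TCP s -64.4 lat 1.6 h 48.7 F [-2.  -3.1  7.5] M [0.02 0.26 0.07] w 28.3 rot [1.800e-03 8.268e-01 5.625e-01 6.000e-04]
```

View pics/b_wrist.png

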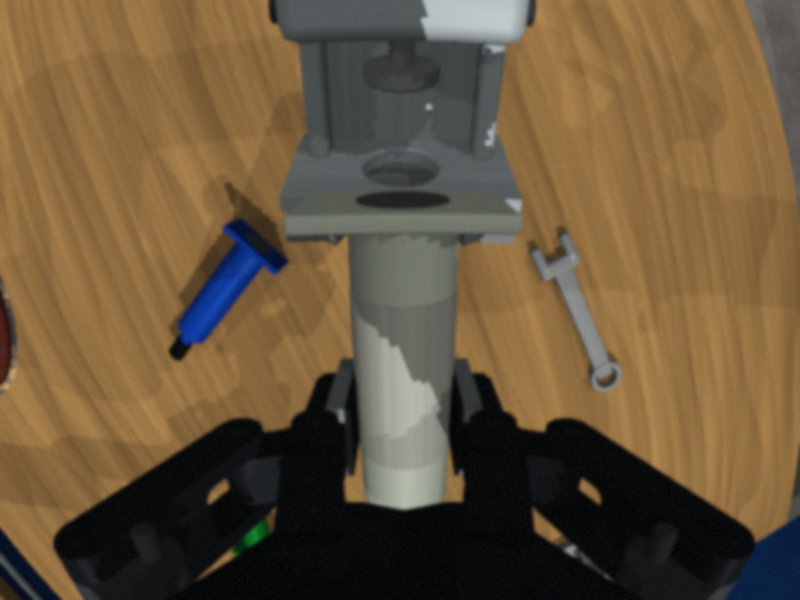

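View pics/b_side.png

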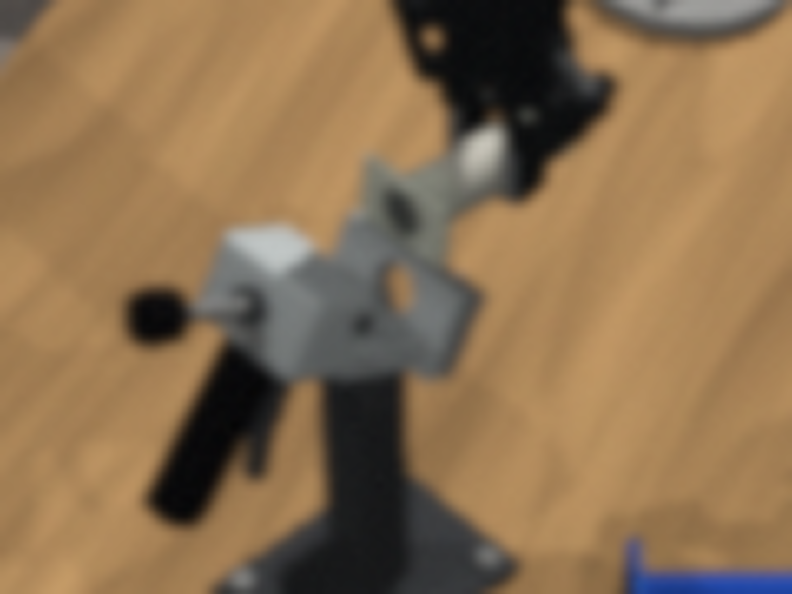

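>>> servo_tool([
  [[15, 0, 0, -3, 0], [15, 0, 0, -6, 0], [15, 0, 0, -9, 0], [15, 0, 0, -12, 0], [15, 0, 0, -14, 0]],
])

```text
time: 7.48
tool_pos: [0.5366, -0.1506, 0.2347]
tool_rot: [0.002, 0.827, 0.562, 0.0]
contact_force: [-1.8, -3.1, 8.4]
gripper_width: 0.328
```

```bash
python3 rel.py c wrist side
```

```text
t 7.47 TCP s -64.8 lat 2.0 h 34.7 F [-1.8 -3.1  8.4] M [-0.15  0.04  0.01] w 28.0 rot [2.400e-03 8.269e-01 5.624e-01 5.000e-04]
```

View pics/c_wrist.png

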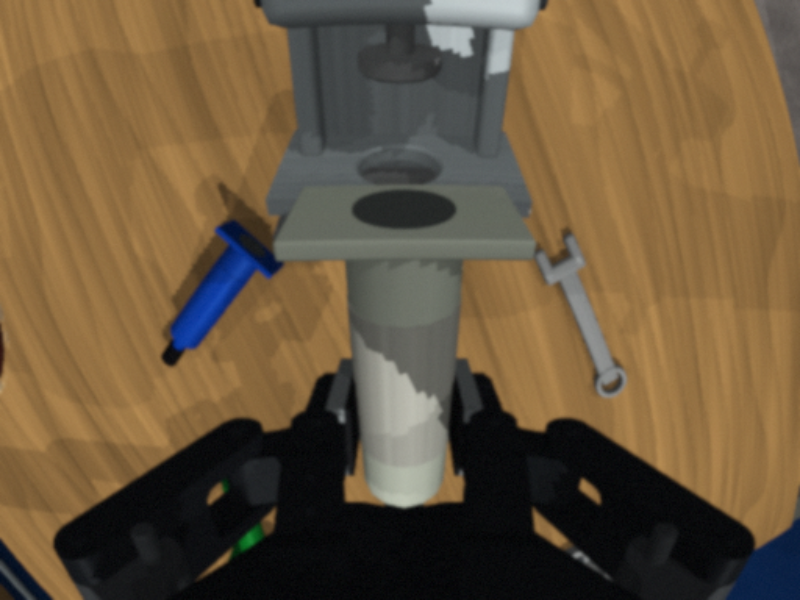

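View pics/c_side.png

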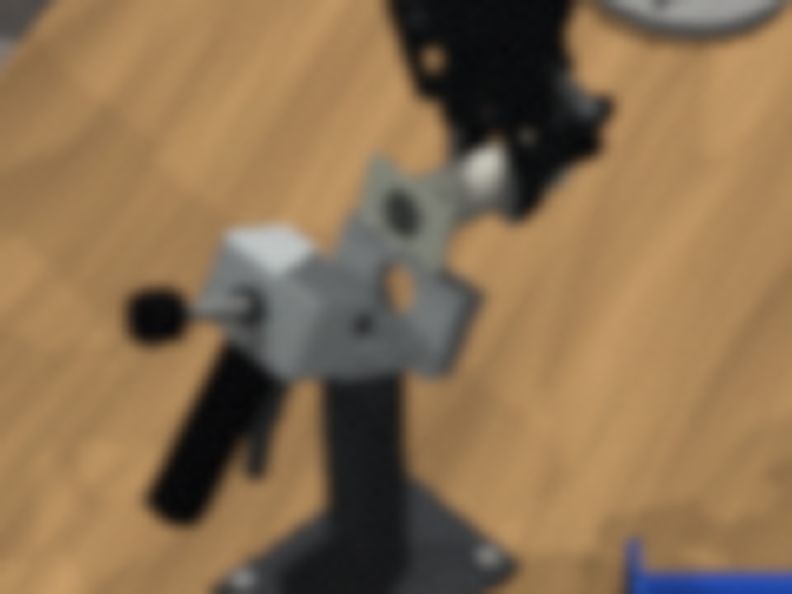

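>>> servo_tool([
  [[15, 0, 0, -4, 0], [15, 0, 0, -8, 0], [15, 0, 0, -11, 0], [15, 0, 0, -13, 0], [15, 0, 0, -13, 0]],
])

```text
time: 8.2
tool_pos: [0.5364, -0.1505, 0.2212]
tool_rot: [0.002, 0.827, 0.562, 0.0]
contact_force: [-0.9, -4.1, 6.6]
gripper_width: 0.329
```

```bash
python3 rel.py d wrist side
```

```text
t 8.2 TCP s -64.7 lat 1.9 h 21.2 F [-0.9 -4.1  6.6] M [-0.2   0.01 -0.05] w 28.1 rot [2.000e-03 8.269e-01 5.623e-01 4.000e-04]
```

View pics/d_wrist.png

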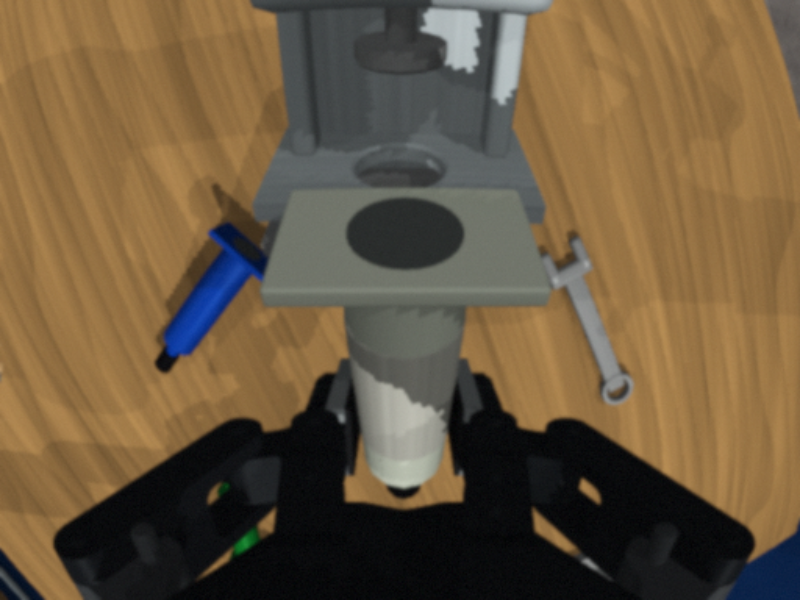

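View pics/d_side.png

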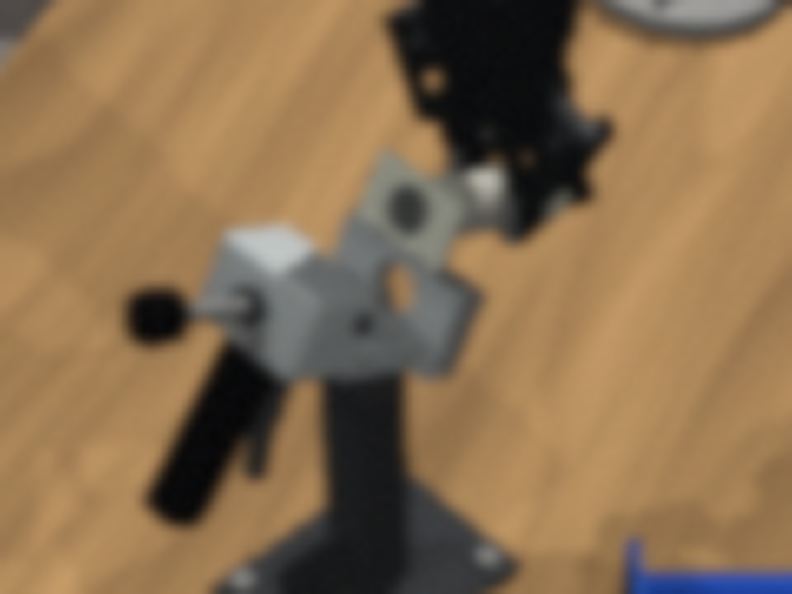

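```bash
cat > cart.py <<'E'
from h import *
from scipy.optimize import least_squares
from scipy.spatial.transform import Rotation as R
def fitc(obs,k=512/800,verbose=True):
    G=gunT(np.load('gun.npy'))
    def pose(q):
        T=np.eye(4);T[:3,:3]=R.from_rotvec(q[3:]).as_matrix();T[:3,3]=q[:3];return G@T
    def r(q):
        T=pose(q);return np.concatenate([proj('wrist',(T@np.append(np.array(P)*1e-3,1))[:3])-np.array(uv)*k for P,uv in obs])
    f=least_squares(r,[-.01,0,.05,0,0,0])
    print('flange in gun mm',np.round(f.x[:3]*1e3,1),'rotvec',np.round(f.x[3:],3),'res max',np.abs(f.fun).max().round(2));return f.x
E
python3 - <<'E'
from cart import *
fitc([((2.5,28,-18),(293,190)),((2.5,-28,-18),(516,190)),((2.5,-28,18),(548,292)),((2.5,28,18),(264,292)),((-2.5,28,18),(266,305)),((-2.5,-28,18),(546,305))])
E
```

```text
flange in gun mm [14.2 -2.4 41.5] rotvec [0.012 0.013 0.007] res max 1.67
```

>>> servo_tool([
  [[15, 0, 0, 4, 0], [15, -2, -5, 2, 0], [15, -4, -9, -2, 0], [15, -4, -9, -4, 0], [15, -4, -9, -4, 0]],
])

```text
time: 8.93
tool_pos: [0.5347, -0.1518, 0.2182]
tool_rot: [-0.004, 0.826, 0.564, 0.008]
contact_force: [4.9, 21.3, 12.3]
gripper_width: 0.33
```

```bash
python3 rel.py e wrist side scene
```

```text
t 8.93 TCP s -66.6 lat 0.7 h 18.2 F [ 4.9 21.3 12.3] M [ 3.9  -0.97  0.22] w 28.2 rot [-0.0037  0.8258  0.5639  0.0077]
```

View pics/e_wrist.png

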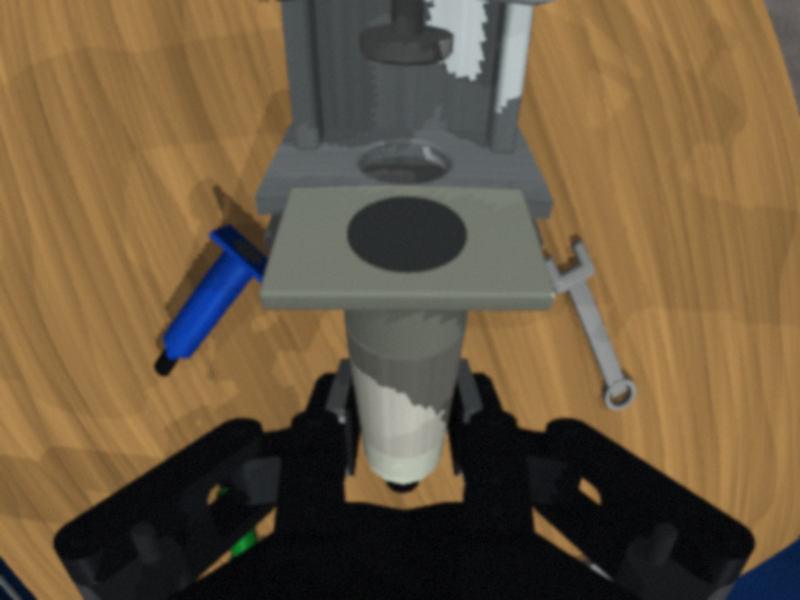

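View pics/e_scene.png

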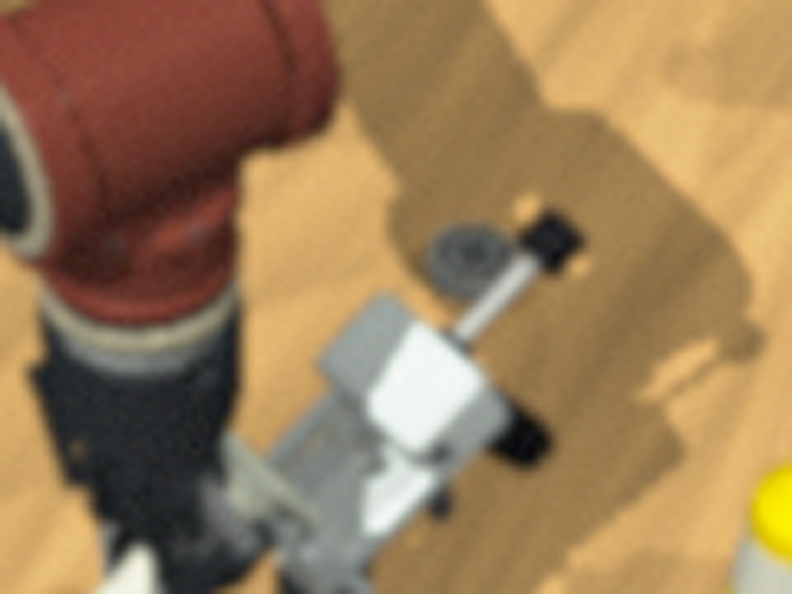

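>>> servo_tool([
  [[15, 4, 9, 4, 0], [15, 4, 9, 12, 0], [15, 4, 9, 14, 0], [15, 4, 9, 14, 0]],
])

```text
time: 9.57
tool_pos: [0.5352, -0.1493, 0.2286]
tool_rot: [-0.001, 0.827, 0.562, -0.0]
contact_force: [-0.1, -0.7, -1.5]
gripper_width: 0.329
```

```bash
python3 rel.py f wrist side
```

```text
t 9.57 TCP s -64.1 lat 0.3 h 28.6 F [-0.1 -0.7 -1.5] M [0.   0.02 0.04] w 28.1 rot [-6.000e-04  8.269e-01  5.624e-01 -2.000e-04]
```

View pics/f_wrist.png

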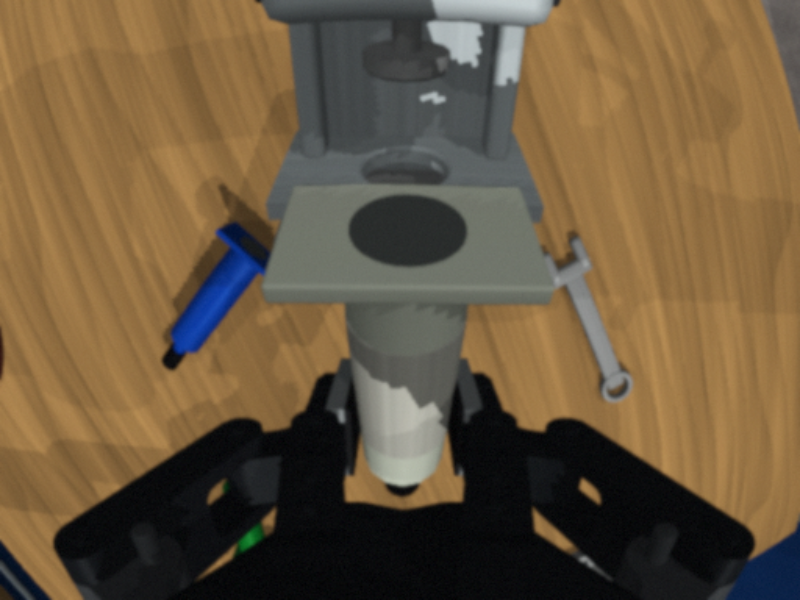

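View pics/f_side.png

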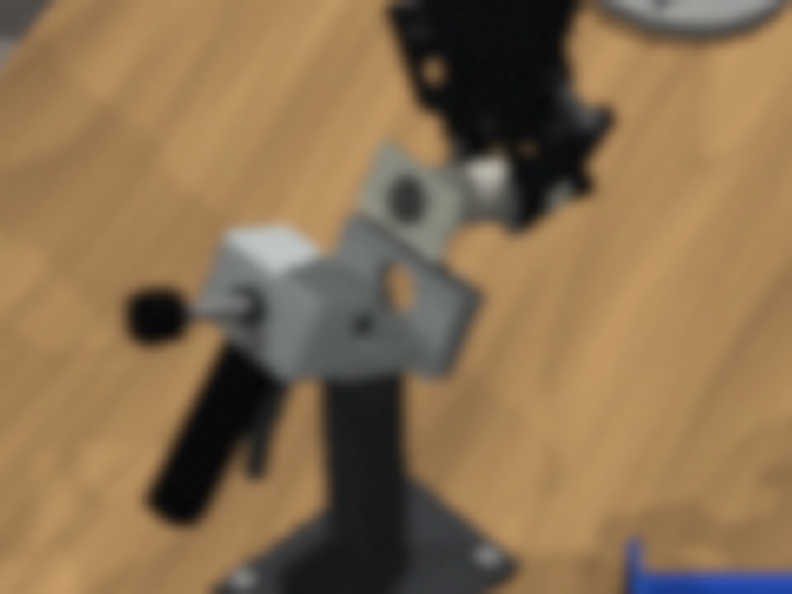

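```bash
python3 - <<'E'
from cart import *
fitc([((2.5,28,-18),(294,187)),((2.5,-28,-18),(519,187)),((2.5,-28,18),(553,289)),((2.5,28,18),(265,291)),((-2.5,28,18),(266,303)),((-2.5,-28,18),(551,302))])
# gun features check in this image: body top front corners, lip
G=gunT(np.load('gun.npy'))
for P in((10.3,40,29),(10.3,-40,29),(60,34,23),(60,-34,23),(4,0,0),(-4,40,20),(-4,-40,20)):
    print(P,np.round(proj('wrist',(G@np.append(np.array(P)*1e-3,1))[:3])*800/512))
E
```

```text
flange in gun mm [19.7 -1.4 48.4] rotvec [0.018 0.011 0.008] res max 1.98
(10.3, 40, 29) [255. 220.]
(10.3, -40, 29) [549. 224.]
(60, 34, 23) [253.  32.]
(60, -34, 23) [556.  36.]
(4, 0, 0) [403. 181.]
(-4, 40, 20) [271. 239.]
(-4, -40, 20) [533. 243.]
```

>>> servo_tool([
  [[15, 0, 0, 5, 0], [15, -2, -4, 5, 0], [15, -5, -10, 3, 0], [15, -7, -16, -3, 0], [15, -7, -16, -3, 0]],
])

```text
time: 10.3
tool_pos: [0.5279, -0.1656, 0.2252]
tool_rot: [-0.001, 0.827, 0.562, -0.0]
contact_force: [0.1, 0.0, -1.4]
gripper_width: 0.328
```

```bash
python3 rel.py g wrist side scene
```

```text
t 10.3 TCP s -81.9 lat -0.3 h 25.2 F [ 0.1  0.  -1.4] M [-0.06 -0.02  0.04] w 28.0 rot [-8.000e-04  8.270e-01  5.622e-01 -5.000e-04]
```

View pics/g_wrist.png

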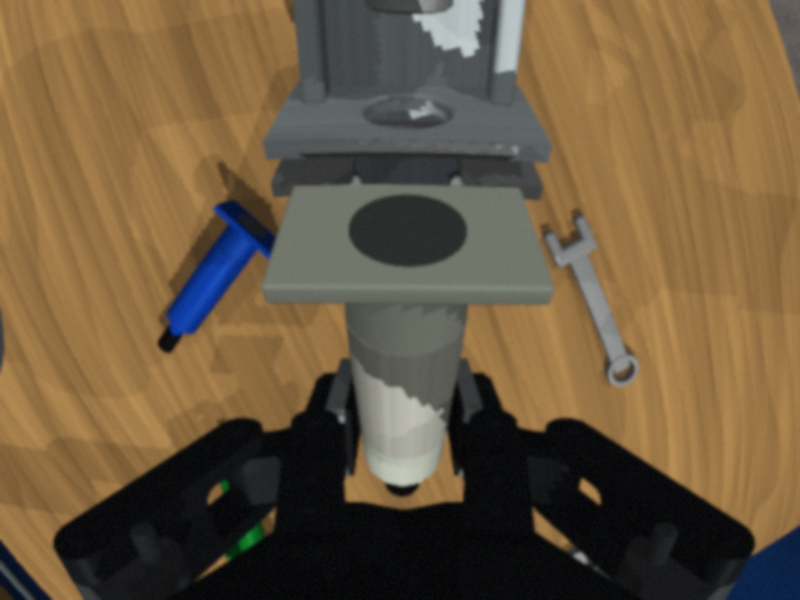

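View pics/g_side.png

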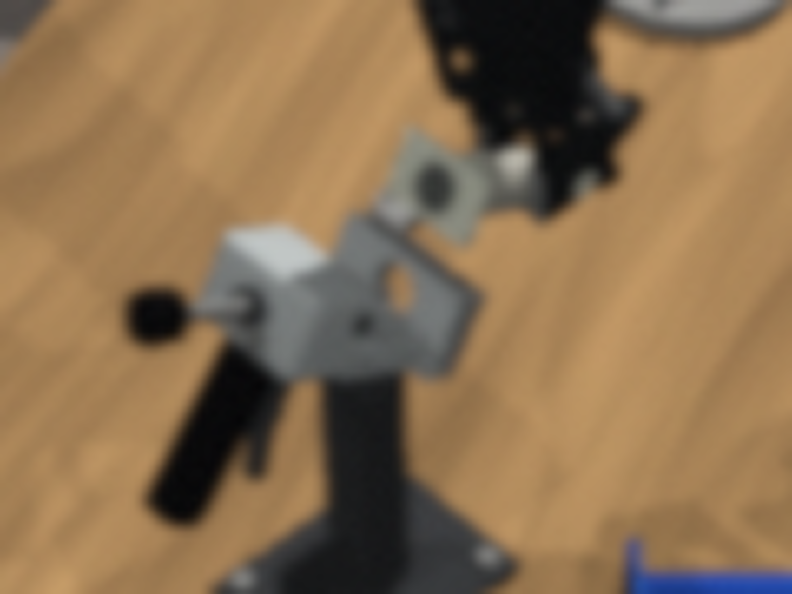

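View pics/g_scene.png

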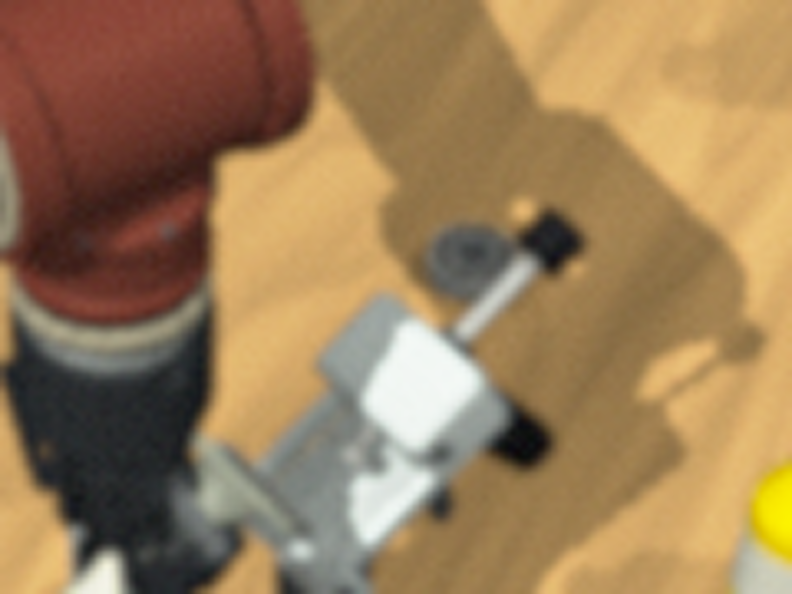

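```bash
cat > both.py <<'E'
from cart import *
k=512/800
def fitgun(obs,x0):
    def r(q):
        T=gunT(q);return np.concatenate([proj('wrist',(T@np.append(np.array(P)*1e-3,1))[:3])-np.array(uv)*k for P,uv in obs])
    f=least_squares(r,x0);print('gun',np.round(f.x,4),np.degrees(f.x[2]).round(2),'px800',np.round(f.fun/k,1).reshape(-1,2).tolist());return f.x
E
python3 - <<'E'
from both import *
s=state();import os
g=fitgun([((-9,40,20),(274,194)),((-9,-40,20),(541,194)),((-4,40,20),(278,166)),((-4,-40,20),(537,163))],np.load('gun.npy'))
np.save('gun2.npy',g);np.save('gun_old.npy',np.load('gun.npy'));np.save('gun.npy',g)
x=fitc([((2.5,28,-18),(294,186)),((2.5,-28,-18),(519,186)),((2.5,-28,18),(552,289)),((2.5,28,18),(265,290)),((-2.5,28,18),(266,303)),((-2.5,-28,18),(551,302))])
G=gunT(g)
for P in((10.3,35,29),(10.3,-35,29)): print(P,np.round(proj('wrist',(G@np.append(np.array(P)*1e-3,1))[:3])*800/512))
# kinematic prediction
t=s['tool_pos'];a=np.radians(68.4);h=np.array([np.cos(a),np.sin(a),0])
F=t+[0,0,-.0057]+.0605*(h*np.cos(np.radians(29.4))+np.array([0,0,np.sin(np.radians(29.4))]))
print('kin',np.round((np.linalg.inv(G)@np.append(F,1))[:3]*1e3,1), 'cam fit world',np.round((G@np.append(x[:3],1))[:3],4),'kin world',F.round(4))
E
```

```text
gun [ 0.5617 -0.0867  1.202 ] 68.87 px800 [[0.2, -6.9], [-0.2, -8.5], [-6.6, 7.0], [6.6, 8.5]]
flange in gun mm [ 0.3  0.3 56.8] rotvec [ 0.005  0.003 -0.01 ] res max 1.66
(10.3, 35, 29) [273. 143.]
(10.3, -35, 29) [543. 142.]
kin [-3.   2.2 59.8] cam fit world [ 0.5513 -0.1129  0.2493] kin world [ 0.5479 -0.1162  0.2502]
```

```bash
python3 - <<'E'
import cv2
a=cv2.imread('pics/g_wrist.png')
cv2.imwrite('pics/g_c.png',cv2.resize(a[70:320,240:580],None,fx=2.35,fy=2.35,interpolation=cv2.INTER_CUBIC))
E
```

```text
(no output)
```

View pics/g_c.png

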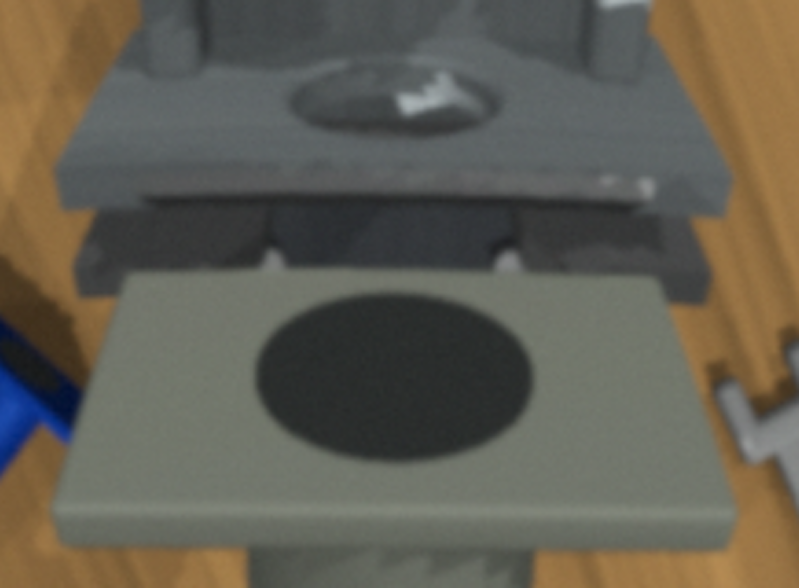

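```bash
python3 - <<'E'
from both import *
s=state()
g=fitgun([((-9,40,20),(272.8,195)),((-9,-40,20),(540.9,197.7)),((-4,40,20),(277.4,181.5)),((-4,-40,20),(537.9,183))],np.load('gun.npy'))
np.save('gun.npy',g)
x=fitc([((2.5,28,-18),(294,186)),((2.5,-28,-18),(519,186)),((2.5,-28,18),(552,289)),((2.5,28,18),(265,290)),((-2.5,28,18),(266,303)),((-2.5,-28,18),(551,302))])
G=gunT(g)
for P in((10.3,40,29),(10.3,-40,29),(4,0,0)): print(P,np.round(proj('wrist',(G@np.append(np.array(P)*1e-3,1))[:3])*800/512))
t=s['tool_pos'];a=np.radians(68.4);h=np.array([np.cos(a),np.sin(a),0])
F=t+[0,0,-.0057]+.0605*(h*np.cos(np.radians(29.4))+np.array([0,0,np.sin(np.radians(29.4))]))
print('kin',np.round((np.linalg.inv(G)@np.append(F,1))[:3]*1e3,1))
E
```

```text
gun [ 0.5608 -0.0896  1.1878] 68.06 px800 [[1.4, 0.3], [-0.8, -0.3], [-5.8, -0.2], [5.2, 0.5]]
flange in gun mm [ 2.9  0.1 55.3] rotvec [0.012 0.003 0.002] res max 1.66
(10.3, 40, 29) [255. 154.]
(10.3, -40, 29) [560. 157.]
(4, 0, 0) [408. 125.]
kin [-0.4  1.9 58.2]
```

>>> servo_tool([
  [[15, 1, 2, -4, 0], [15, 2, 4, -8, 0], [15, 3, 6, -12, 0], [15, 4, 8, -16, 0], [15, 4, 10, -20, 0]],
])

```text
time: 11.08
tool_pos: [0.5328, -0.158, 0.2078]
tool_rot: [0.003, 0.827, 0.562, -0.002]
contact_force: [-3.7, -11.4, 2.7]
gripper_width: 0.33
```

```bash
python3 rel.py h wrist side scene
```

```text
t 11.07 TCP s -73.9 lat -0.4 h 7.8 F [ -3.7 -11.4   2.7] M [-1.39  0.37 -0.21] w 28.2 rot [ 0.0031  0.8271  0.5621 -0.0016]
```

View pics/h_wrist.png

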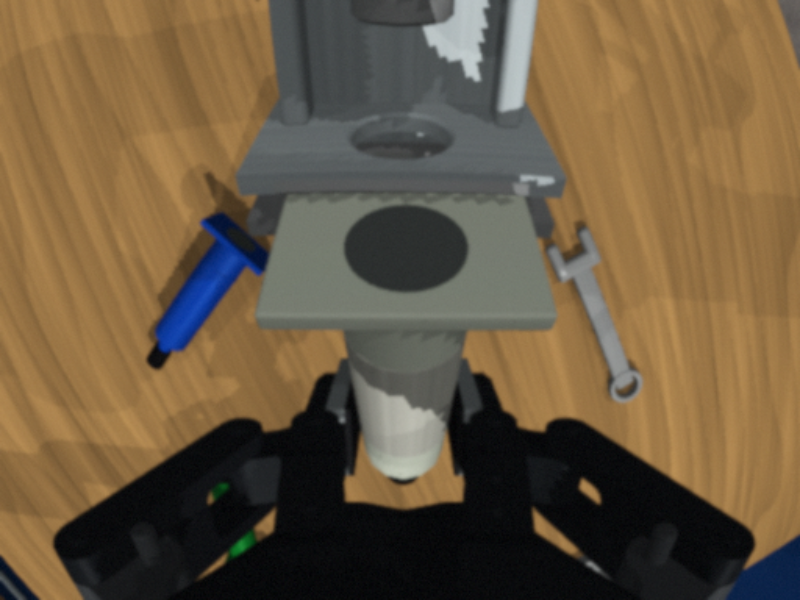

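View pics/h_side.png

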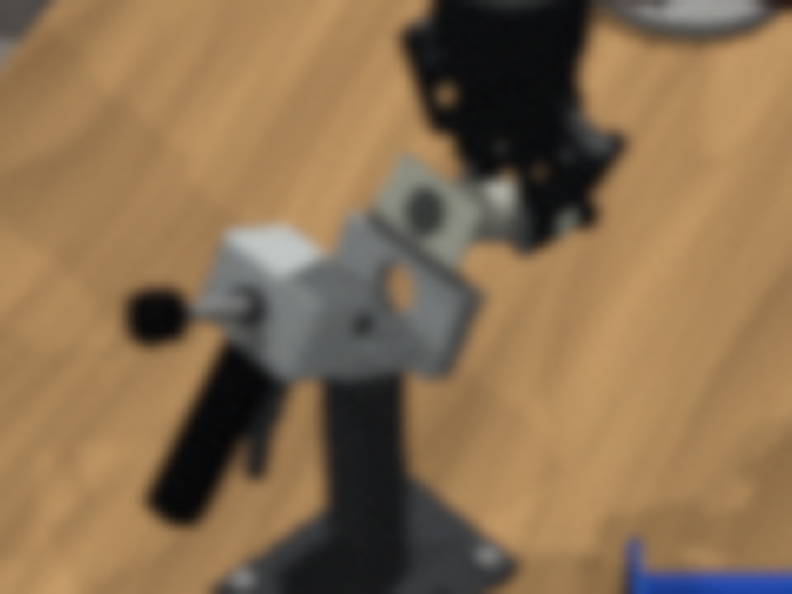

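>>> servo_tool([
  [[15, -1, -2, -1, 0], [15, -1, -3, -1, 0], [15, -1, -3, -1, 0]],
])

```text
time: 11.6
tool_pos: [0.5316, -0.1584, 0.2052]
tool_rot: [0.0, 0.827, 0.563, -0.0]
contact_force: [-0.3, -3.4, 0.7]
gripper_width: 0.332
```

```bash
python3 rel.py
```

```text
t 11.6 TCP s -74.7 lat -1.3 h 5.2 F [-0.3 -3.4  0.7] M [-0.33  0.   -0.09] w 28.4 rot [ 2.000e-04  8.268e-01  5.625e-01 -1.000e-04]
```

>>> servo_tool([
  [[15, 0, 0, -2, 0], [15, 0, 1, -4, 0], [15, 1, 2, -6, 0], [15, 1, 2, -6, 0]],
])

```text
time: 12.1
tool_pos: [0.5322, -0.1557, 0.1985]
tool_rot: [-0.001, 0.827, 0.563, -0.0]
contact_force: [-0.3, -0.1, -3.2]
gripper_width: 0.327
```

```bash
python3 rel.py i wrist side
```

```text
t 12.1 TCP s -71.9 lat -1.8 h -1.5 F [-0.3 -0.1 -3.2] M [-0.18  0.12 -0.01] w 28.0 rot [-9.000e-04  8.266e-01  5.628e-01 -3.000e-04]
```

View pics/i_wrist.png

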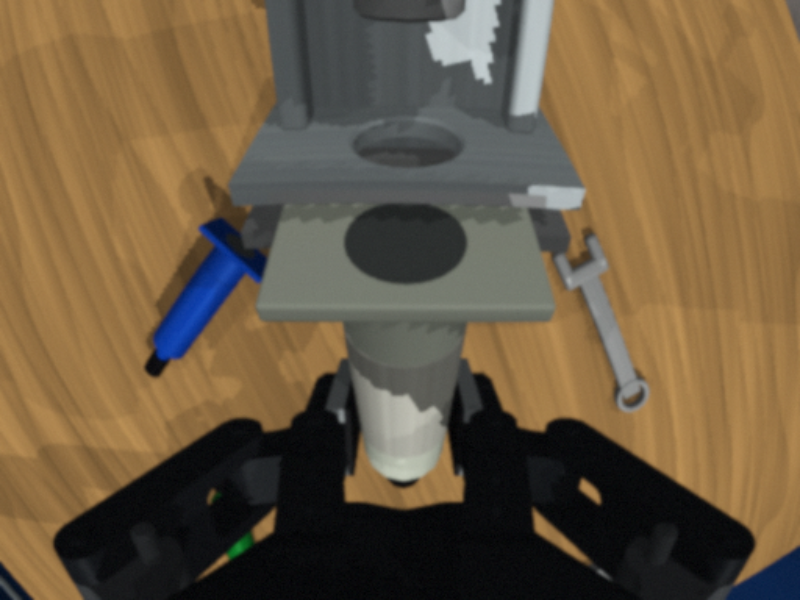

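View pics/i_side.png

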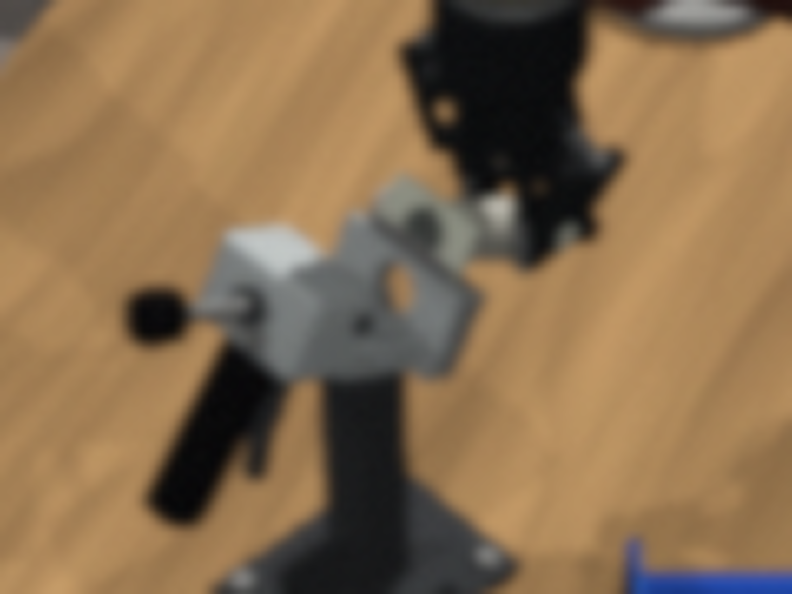

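>>> servo_tool([
  [[15, 0, 1, -3, 0], [15, 1, 3, -5, 0], [15, 2, 4, -8, 0], [15, 2, 6, -10, 0], [15, 2, 6, -10, 0]],
])

```text
time: 12.82
tool_pos: [0.5344, -0.1506, 0.1891]
tool_rot: [0.0, 0.827, 0.563, -0.0]
contact_force: [-1.2, -4.0, -2.7]
gripper_width: 0.327
```

```bash
python3 rel.py j wrist side
```

```text
t 12.82 TCP s -66.4 lat -1.7 h -10.9 F [-1.2 -4.  -2.7] M [-0.68  0.22 -0.13] w 27.9 rot [ 2.000e-04  8.268e-01  5.625e-01 -5.000e-04]
```

View pics/j_wrist.png

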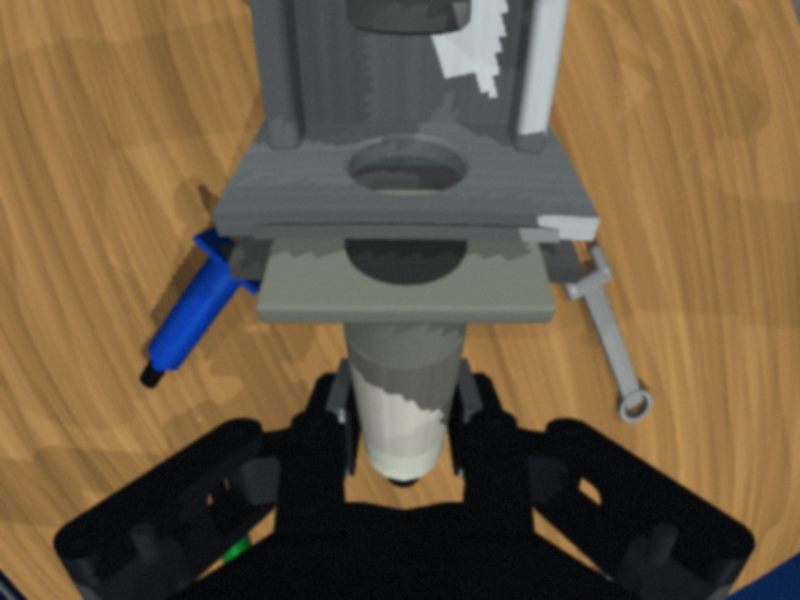

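View pics/j_side.png

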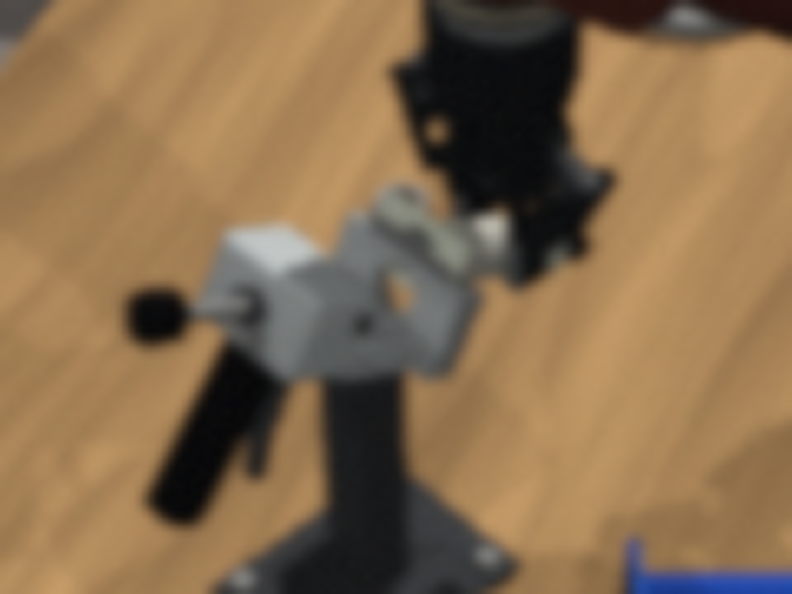

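>>> servo_tool([
  [[15, 0, 0, -3, 0], [15, 1, 1, -5, 0], [15, 1, 3, -7, 0], [15, 1, 4, -9, 0], [15, 1, 4, -9, 0]],
])

```text
time: 13.55
tool_pos: [0.5355, -0.1458, 0.1801]
tool_rot: [-0.0, 0.827, 0.563, 0.0]
contact_force: [-0.5, 1.2, -0.9]
gripper_width: 0.328
```

```bash
python3 rel.py k wrist side
```

```text
t 13.55 TCP s -61.5 lat -2.4 h -19.9 F [-0.5  1.2 -0.9] M [-0.04  0.01 -0.01] w 28.0 rot [-4.000e-04  8.266e-01  5.628e-01  1.000e-04]
```

View pics/k_wrist.png

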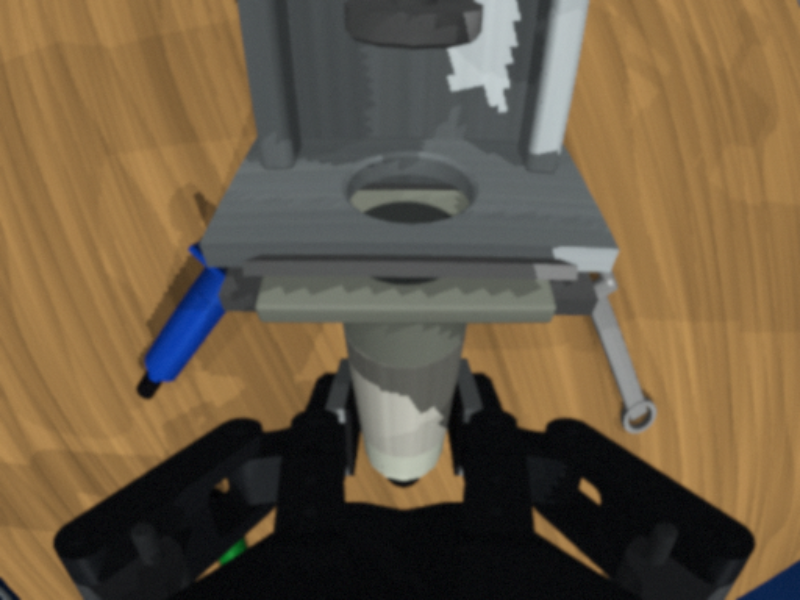

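View pics/k_side.png

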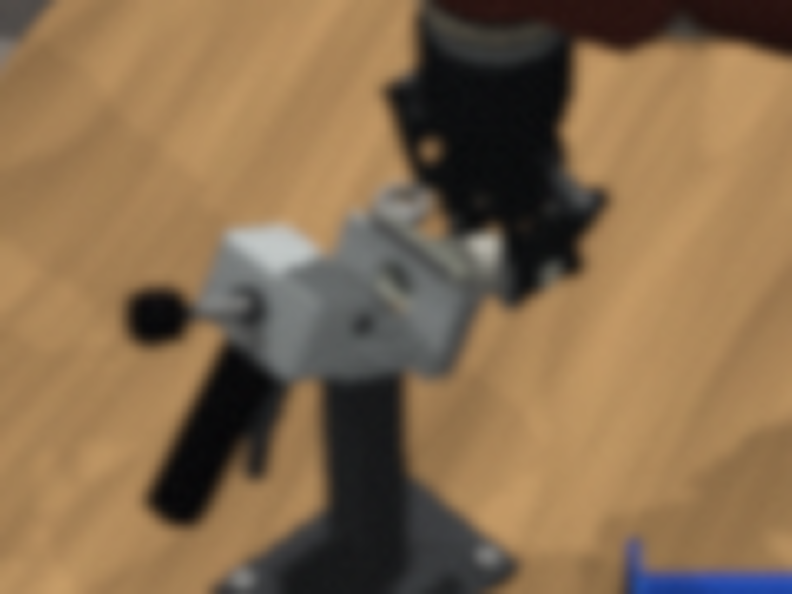

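>>> servo_tool([
  [[15, 1, 1, -2, 0], [15, 1, 2, -4, 0], [15, 2, 3, -6, 0], [15, 2, 4, -8, 0], [15, 2, 4, -8, 0]],
])

```text
time: 14.28
tool_pos: [0.5375, -0.1421, 0.1721]
tool_rot: [-0.0, 0.827, 0.563, -0.0]
contact_force: [-0.0, 0.1, -1.3]
gripper_width: 0.328
```

```bash
python3 rel.py l wrist side
```

```text
t 14.28 TCP s -57.4 lat -1.9 h -27.9 F [-0.   0.1 -1.3] M [ 0.02 -0.02 -0.04] w 28.0 rot [-1.000e-04  8.267e-01  5.627e-01 -1.000e-04]
```

View pics/l_wrist.png

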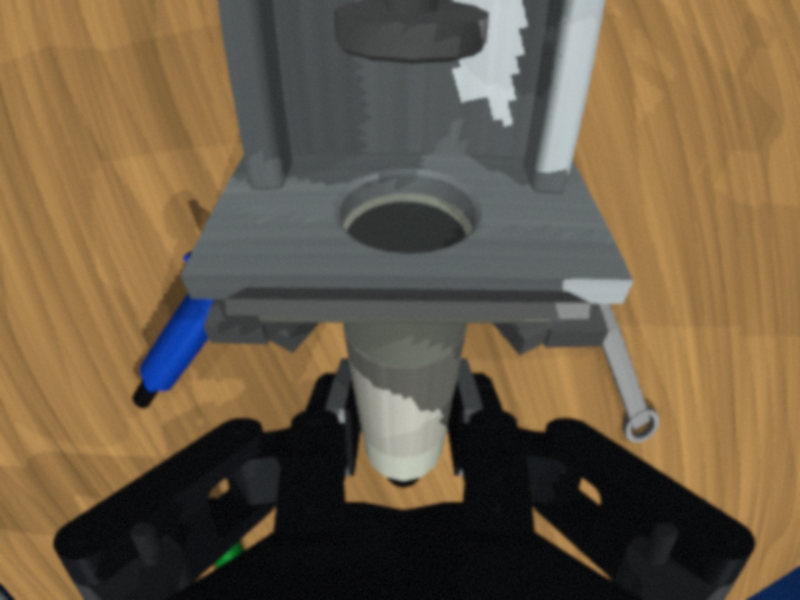

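View pics/l_side.png

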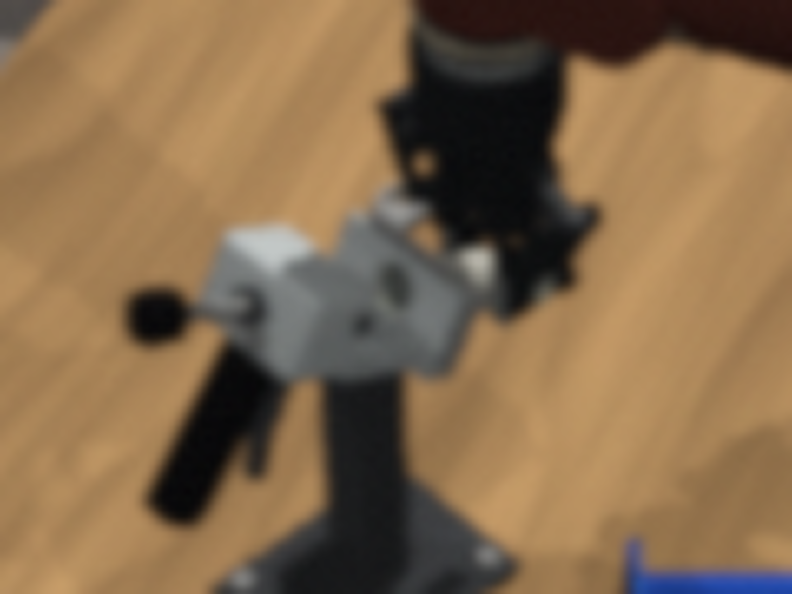

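>>> servo_tool([
  [[15, 0, 1, -1, 0], [15, 1, 1, -2, 0], [15, 1, 2, -3, 0], [15, 1, 2, -3, 0]],
])

```text
time: 14.88
tool_pos: [0.5385, -0.1413, 0.1705]
tool_rot: [0.001, 0.827, 0.563, -0.001]
contact_force: [-4.3, -3.1, 5.7]
gripper_width: 0.33
```

```bash
python3 rel.py m wrist
```

```text
t 14.88 TCP s -56.2 lat -1.3 h -29.5 F [-4.3 -3.1  5.7] M [-0.21  0.55  0.13] w 28.2 rot [ 9.000e-04  8.267e-01  5.626e-01 -7.000e-04]
```

View pics/m_wrist.png

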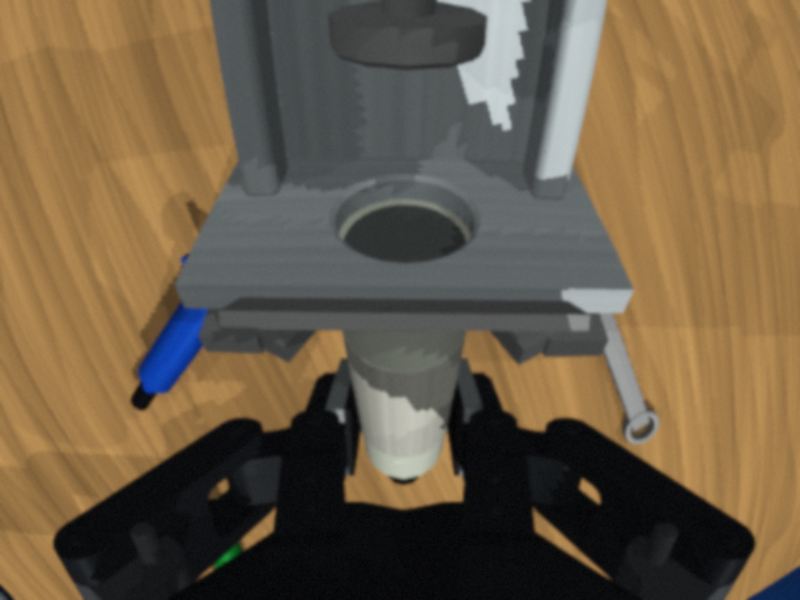

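>>> servo_tool([
  [[30, 0, 0, 1, 0], [50, 0, 0, 1, 0], [70, 0, 0, 1, 0], [70, 0, 0, 1, 0], [70, 0, 0, 5, 0]],
])

```text
time: 15.55
tool_pos: [0.5384, -0.14, 0.174]
tool_rot: [-0.0, 0.827, 0.563, -0.0]
contact_force: [-0.0, -0.9, 0.4]
gripper_width: 0.822
```

```bash
python3 rel.py n wrist side scene
```

```text
t 15.55 TCP s -55.1 lat -2.0 h -26.0 F [-0.  -0.9  0.4] M [-0.01 -0.    0.  ] w 70.2 rot [-4.000e-04  8.267e-01  5.626e-01 -2.000e-04]
```

View pics/n_wrist.png

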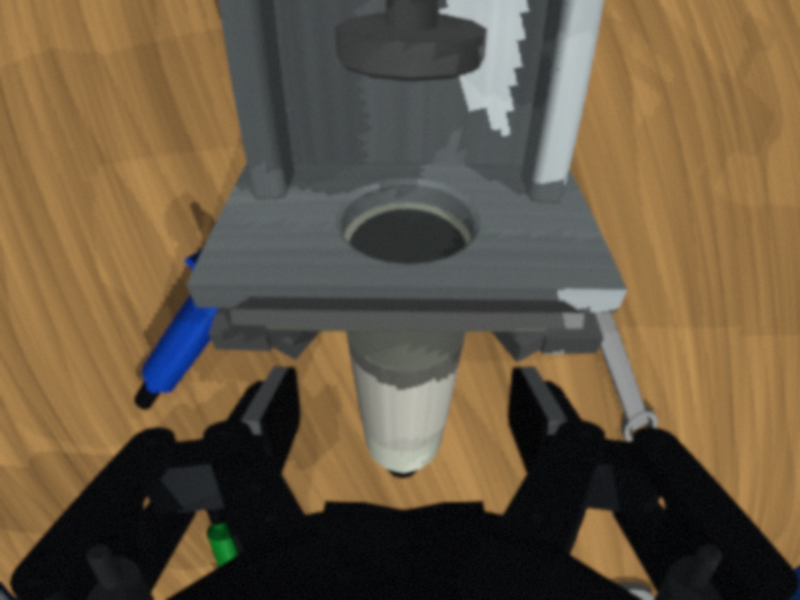

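>>> servo_tool([
  [[70, 0, 0, 50, 0], [70, 0, 0, 100, 0], [70, 0, 0, 150, 0], [70, 10, 24, 195, 0], [70, 30, 72, 200, 0]],
])

```text
time: 16.32
tool_pos: [0.57, -0.069, 0.3802]
tool_rot: [0.004, 0.828, 0.561, 0.003]
contact_force: [0.4, 0.7, -0.4]
gripper_width: 0.821
```

>>> servo_tool([
  [[70, 15, 40, 0, 0], [70, 32, 80, 0, 0], [70, 46, 115, 0, 0], [70, 46, 115, 0, 0], [70, 46, 115, 0, 0]],
])

```text
time: 16.95
tool_pos: [0.6145, 0.0464, 0.3742]
tool_rot: [0.0, 0.827, 0.563, -0.0]
contact_force: [0.2, -0.1, -0.9]
gripper_width: 0.821
```

```bash
python3 rel.py o wrist side scene; python3 -c "
from h import *
print(state()['tool_pos'])"
```

```text
t 16.95 TCP s 146.3 lat -1.0 h 174.2 F [ 0.2 -0.1 -0.9] M [-0.03 -0.03  0.04] w 70.1 rot [ 1.000e-04  8.267e-01  5.626e-01 -3.000e-04]
[0.61439815 0.04576017 0.37451134]
```

View pics/o_wrist.png

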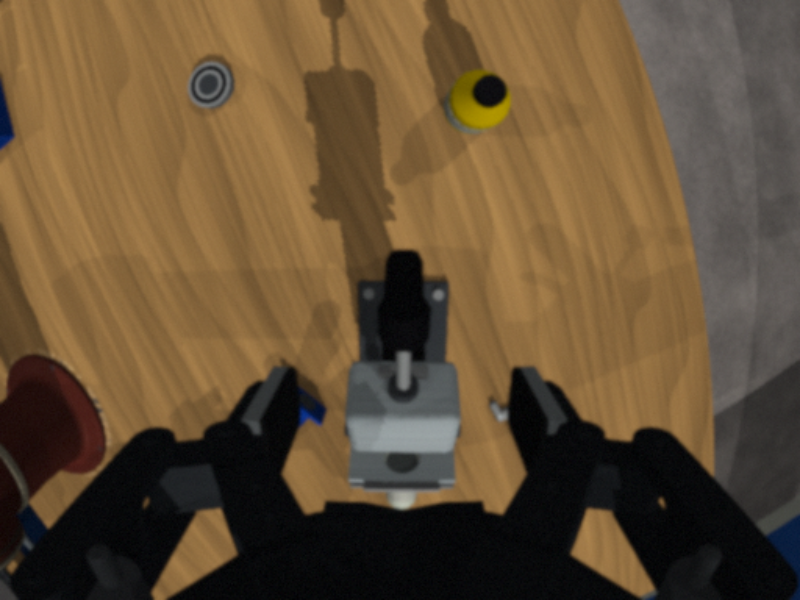

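View pics/o_scene.png

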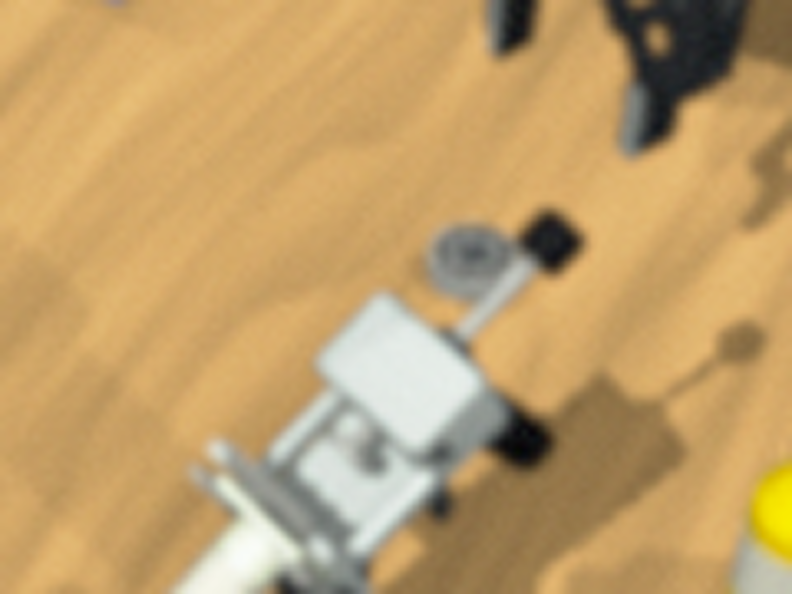

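View pics/o_side.png

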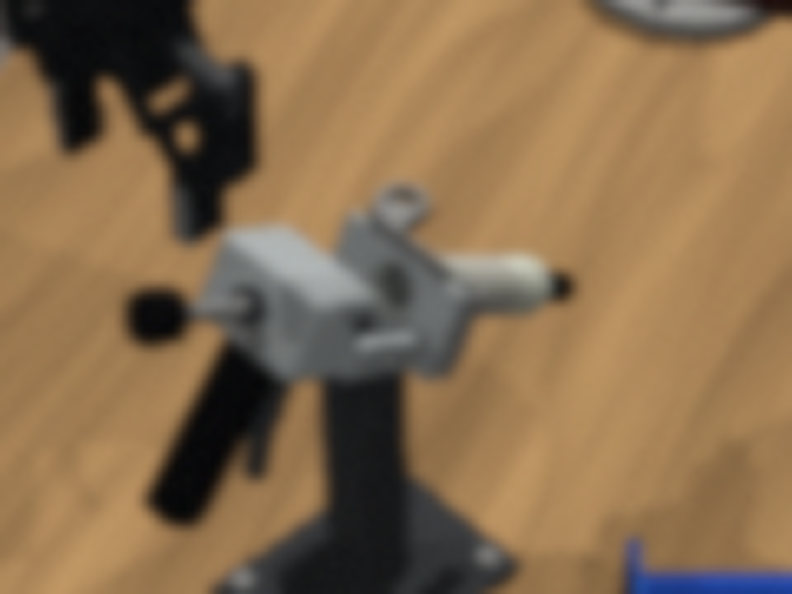

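```bash
python3 - <<'E'
from h import *
import cv2
G=gunT(np.load('gun.npy'))
for r in(0,.004,.01):
  for e in(-.011,.011): print(r,e,np.round(proj('wrist',(G@[.172-r+e,0,0,1])[:3])*800/512))
for P in((.106,.034,.023),(.106,-.034,.023)):print(np.round(proj('wrist',(G@[*P,1])[:3])*800/512))
a=cv2.imread('pics/o_wrist.png');cv2.imwrite('pics/o_c.png',cv2.convertScaleAbs(cv2.resize(a[230:480,300:510],None,fx=2.4,fy=2.4,interpolation=cv2.INTER_CUBIC),alpha=2.2,beta=20))
E
```

```text
0 -0.011 [403. 327.]
0 0.011 [404. 296.]
0.004 -0.011 [403. 332.]
0.004 0.011 [404. 302.]
0.01 -0.011 [403. 339.]
0.01 0.011 [404. 311.]
[343. 420.]
[463. 420.]
```

View pics/o_c.png

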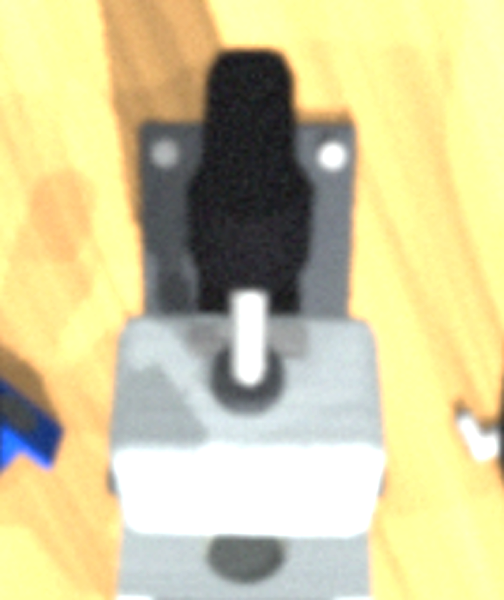

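```bash
python3 - <<'E'
from h import *
G=gunT(np.load('gun.npy'))
for r in(0,.005,.01,.015,.02):
  print(r,[np.round(proj('wrist',(G@[.172-r+e,y,z,1])[:3])*800/512).tolist() for e,y,z in((-.011,0,.013),(.011,.013,0),(.011,0,-.013),(-.011,.013,0))])
E
```

```text
0 [[403.0, 348.0], [376.0, 296.0], [404.0, 277.0], [377.0, 327.0]]
0.005 [[403.0, 354.0], [376.0, 303.0], [404.0, 284.0], [378.0, 333.0]]
0.01 [[403.0, 360.0], [376.0, 311.0], [404.0, 291.0], [378.0, 339.0]]
0.015 [[403.0, 366.0], [377.0, 317.0], [404.0, 298.0], [378.0, 345.0]]
0.02 [[403.0, 371.0], [377.0, 324.0], [403.0, 305.0], [379.0, 351.0]]
```

>>> servo_tool([
  [[70, 2, 4, -25, 0], [70, 2, 4, -50, 0], [70, 2, 4, -75, 0], [70, 2, 4, -84, 0], [70, 2, 4, -84, 0]],
])

```text
time: 17.73
tool_pos: [0.6164, 0.0502, 0.2901]
tool_rot: [-0.0, 0.827, 0.562, -0.0]
contact_force: [0.1, -0.3, -0.2]
gripper_width: 0.822
```

```bash
python3 rel.py p wrist side scene
```

```text
t 17.73 TCP s 150.5 lat -0.7 h 90.1 F [ 0.1 -0.3 -0.2] M [ 0.   -0.03 -0.01] w 70.2 rot [-2.000e-04  8.270e-01  5.623e-01 -3.000e-04]
```

View pics/p_wrist.png

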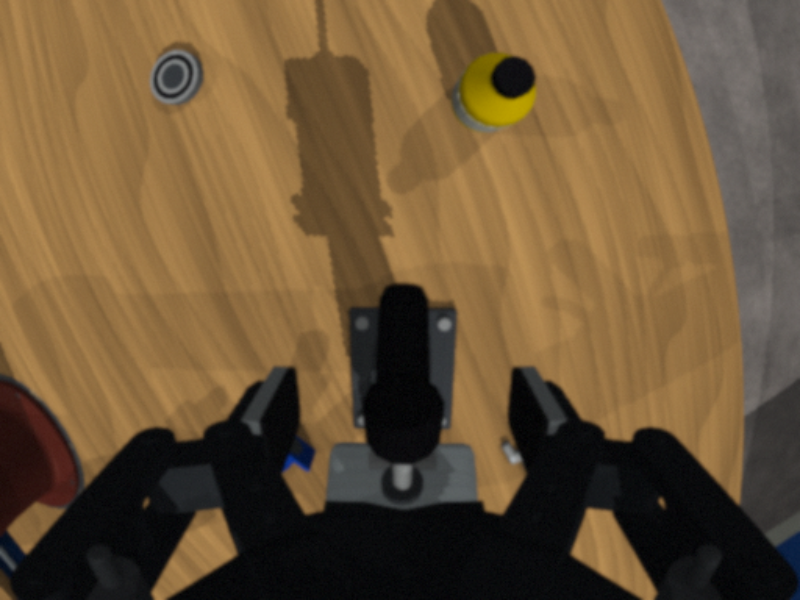

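View pics/p_side.png

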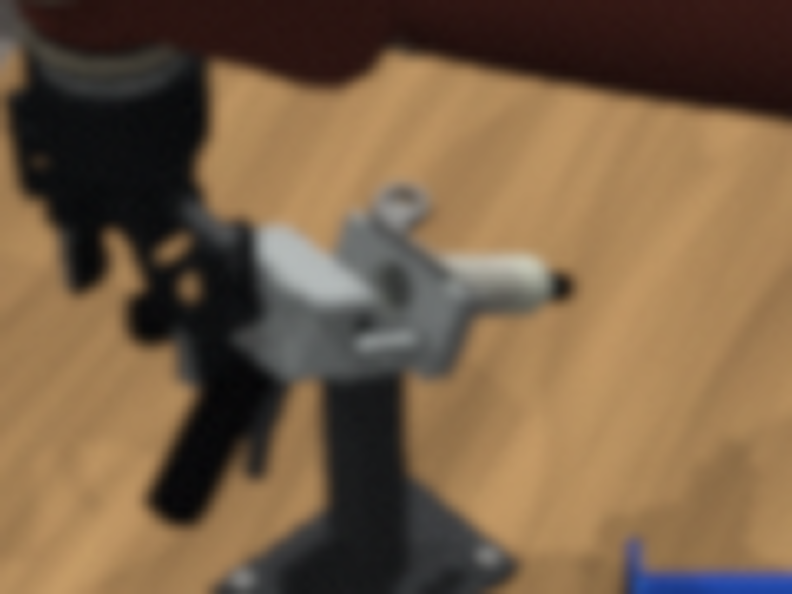

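>>> servo_tool([
  [[50, 0, 0, 0, 0], [30, 0, 0, 0, 0], [15, 0, 0, 0, 0], [12, 0, 0, 0, 0], [12, 0, 0, 0, 0]],
])

```text
time: 18.5
tool_pos: [0.6163, 0.0508, 0.291]
tool_rot: [-0.0, 0.827, 0.563, -0.0]
contact_force: [-5.3, 0.8, 4.8]
gripper_width: 0.28
```

```bash
python3 rel.py q wrist
```

```text
t 18.5 TCP s 151.0 lat -1.0 h 91.0 F [-5.3  0.8  4.8] M [ 0.05  0.92 -0.06] w 23.9 rot [-1.000e-04  8.267e-01  5.626e-01 -2.000e-04]
```

View pics/q_wrist.png

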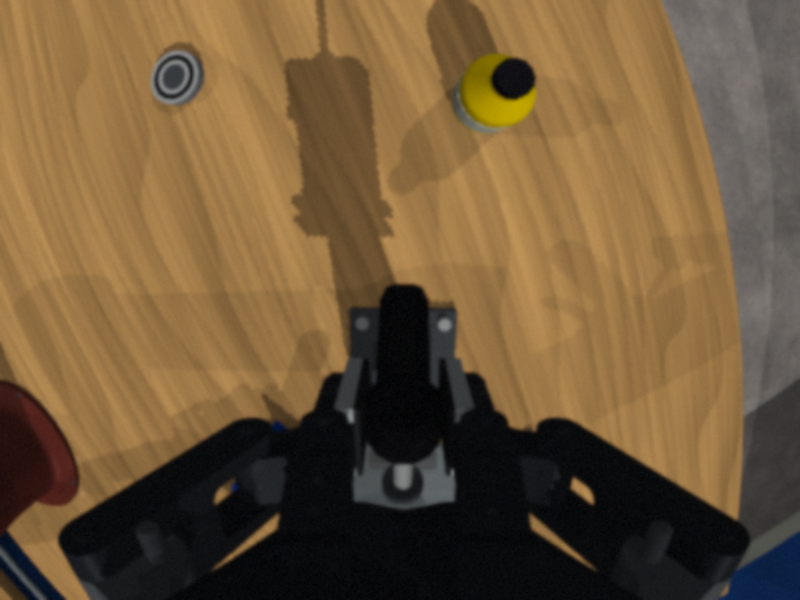

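>>> servo_tool([
  [[12, -2, -5, -3, 0], [12, -4, -10, -6, 0], [12, -6, -15, -9, 0], [12, -8, -20, -12, 0], [12, -10, -24, -15, 0]],
])

```text
time: 19.18
tool_pos: [0.6066, 0.0269, 0.2762]
tool_rot: [-0.0, 0.827, 0.563, 0.0]
contact_force: [-3.7, 0.6, 6.6]
gripper_width: 0.282
```

```bash
python3 rel.py r side scene
```

```text
t 19.18 TCP s 125.2 lat -1.1 h 76.2 F [-3.7  0.6  6.6] M [ 0.11  0.76 -0.08] w 24.0 rot [-1.000e-04  8.267e-01  5.627e-01  4.000e-04]
```

View pics/r_scene.png

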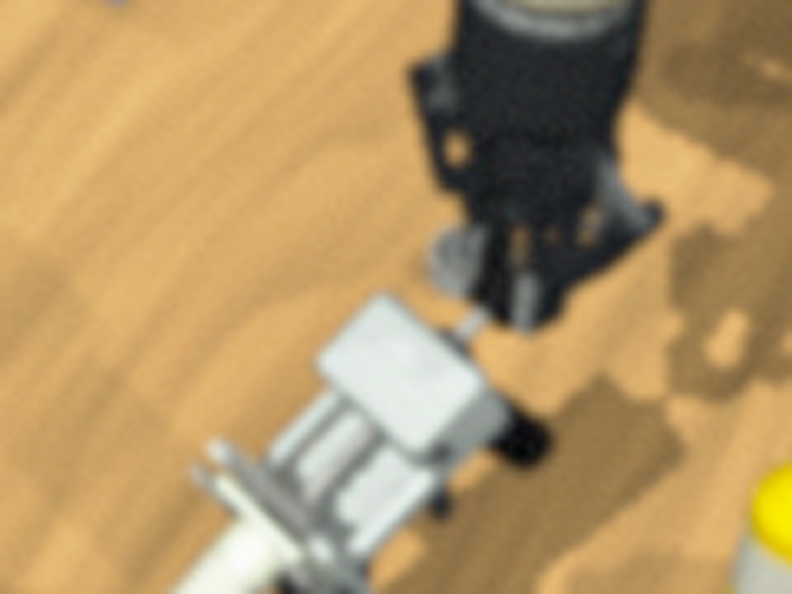

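View pics/r_side.png

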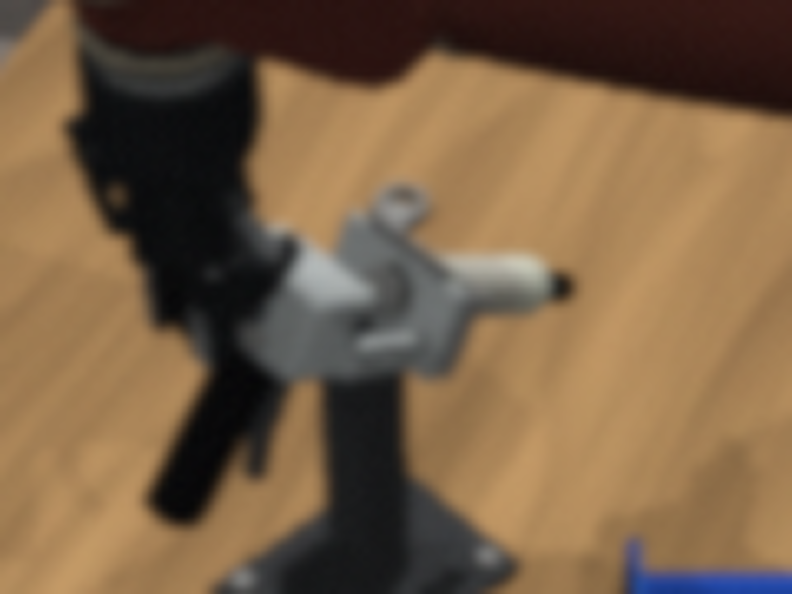

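>>> servo_tool([
  [[12, -1, -2, -1, 0], [12, -2, -4, -2, 0], [12, -3, -6, -4, 0], [12, -3, -6, -4, 0]],
])

```text
time: 19.77
tool_pos: [0.6038, 0.0201, 0.2719]
tool_rot: [0.001, 0.827, 0.562, 0.0]
contact_force: [-2.6, -0.5, 5.2]
gripper_width: 0.277
```

```bash
python3 rel.py
```

```text
t 19.77 TCP s 117.9 lat -1.1 h 71.9 F [-2.6 -0.5  5.2] M [-0.1   0.63 -0.05] w 23.6 rot [7.000e-04 8.268e-01 5.625e-01 0.000e+00]
```

>>> servo_tool([
  [[12, 0, -1, 0, 0], [12, -1, -2, -1, 0], [12, -1, -2, -1, 0]],
])

```text
time: 20.15
tool_pos: [0.6031, 0.0187, 0.271]
tool_rot: [0.001, 0.827, 0.563, 0.001]
contact_force: [-1.4, 0.9, 5.6]
gripper_width: 0.278
```

```bash
python3 rel.py
```

```text
t 20.15 TCP s 116.3 lat -1.2 h 71.0 F [-1.4  0.9  5.6] M [ 0.2   0.39 -0.06] w 23.8 rot [6.000e-04 8.267e-01 5.626e-01 8.000e-04]
```

>>> servo_tool([
  [[12, 0, -1, -1, 0], [12, -1, -2, -1, 0], [12, -1, -2, -1, 0]],
])

```text
time: 20.52
tool_pos: [0.6028, 0.018, 0.2706]
tool_rot: [0.0, 0.827, 0.563, 0.003]
contact_force: [0.3, 4.4, 5.8]
gripper_width: 0.278
```

```bash
python3 rel.py t wrist side scene
```

```text
t 20.52 TCP s 115.5 lat -1.2 h 70.6 F [0.3 4.4 5.8] M [ 0.84  0.07 -0.04] w 23.8 rot [1.000e-04 8.265e-01 5.629e-01 2.600e-03]
```

View pics/t_side.png

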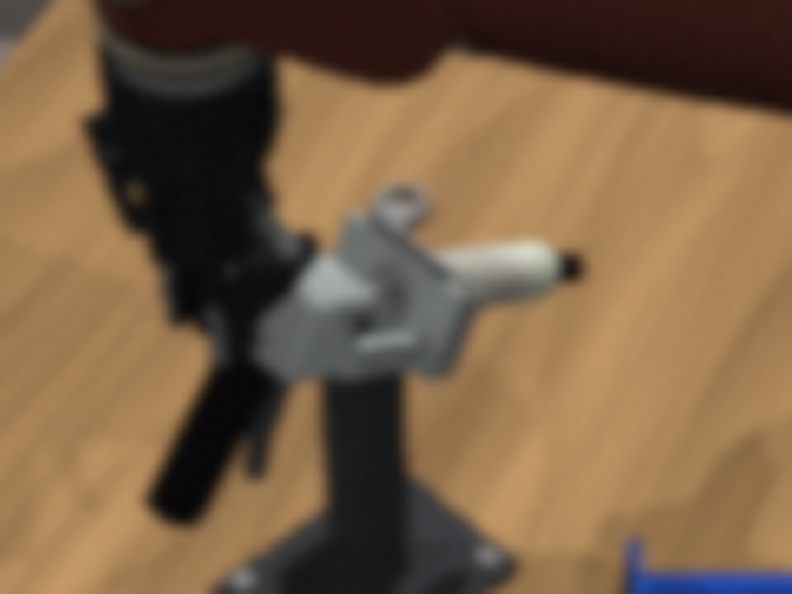

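View pics/t_wrist.png

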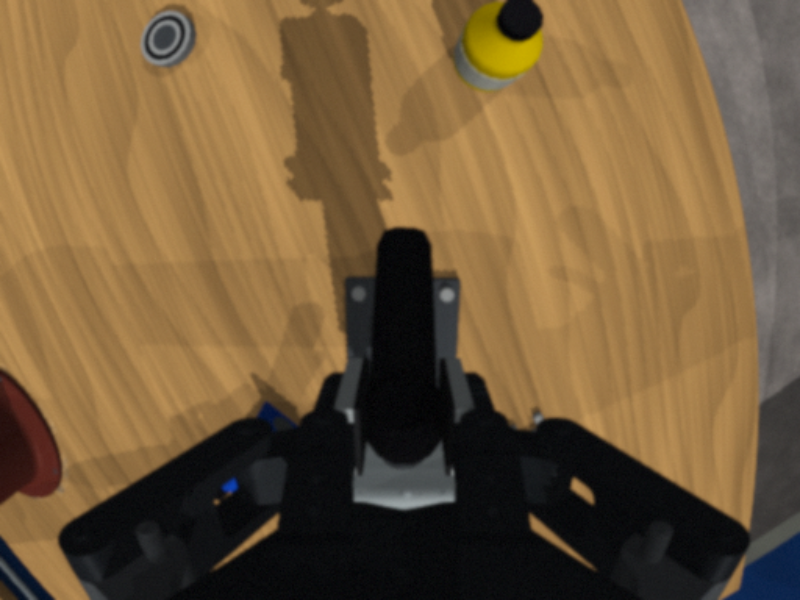

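>>> servo_tool([
  [[30, 0, 0, 0, 0], [45, 0, 0, 0, 0], [60, 0, 0, 0, 0], [70, 0, 0, 0, 0], [70, 0, 0, 0, 0]],
])

```text
time: 21.3
tool_pos: [0.6016, 0.0166, 0.2693]
tool_rot: [0.0, 0.827, 0.563, -0.0]
contact_force: [-0.0, -1.0, -0.6]
gripper_width: 0.818
```

>>> servo_tool([
  [[70, 0, 0, 30, 0], [70, 0, 0, 75, 0], [70, 0, 0, 120, 0], [70, -20, -50, 130, 0], [70, -40, -100, 130, 0]],
])

```text
time: 21.92
tool_pos: [0.5616, -0.084, 0.4016]
tool_rot: [0.002, 0.826, 0.563, 0.001]
contact_force: [0.5, 0.1, -1.0]
gripper_width: 0.819
```

>>> servo_tool([
  [[70, -10, -24, 0, 0], [70, -10, -24, 0, 0], [70, -10, -24, 0, 0]],
])

```text
time: 22.3
tool_pos: [0.5518, -0.1067, 0.3994]
tool_rot: [-0.0, 0.827, 0.563, 0.0]
contact_force: [0.6, 0.9, 1.9]
gripper_width: 0.82
```

```bash
python3 rel.py u wrist side scene
```

```text
t 22.3 TCP s -19.2 lat -1.9 h 199.4 F [0.6 0.9 1.9] M [-0.   -0.01 -0.  ] w 70.0 rot [-1.000e-04  8.266e-01  5.627e-01  2.000e-04]
```

View pics/u_wrist.png

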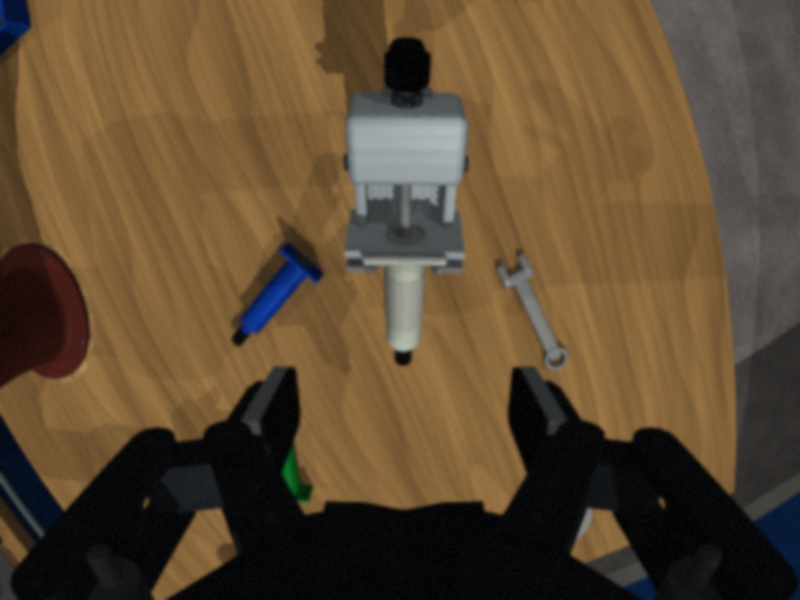

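View pics/u_side.png

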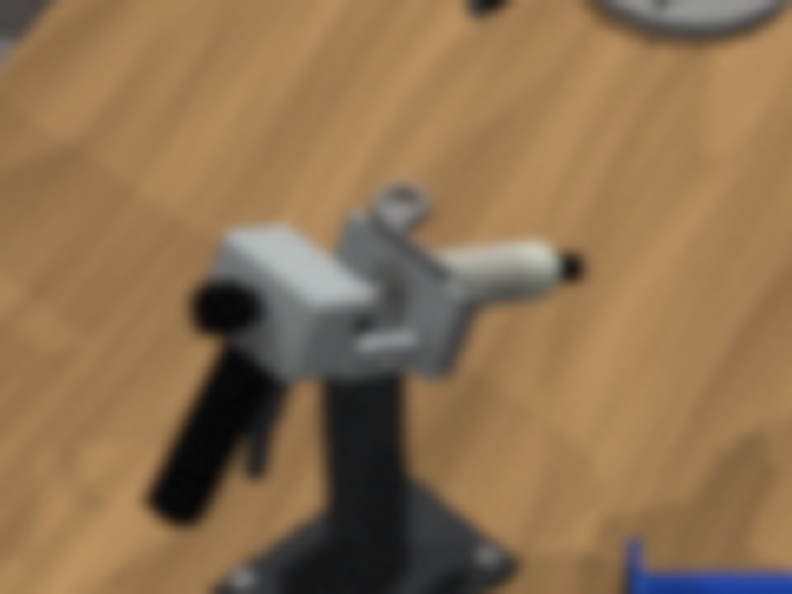

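View pics/u_scene.png

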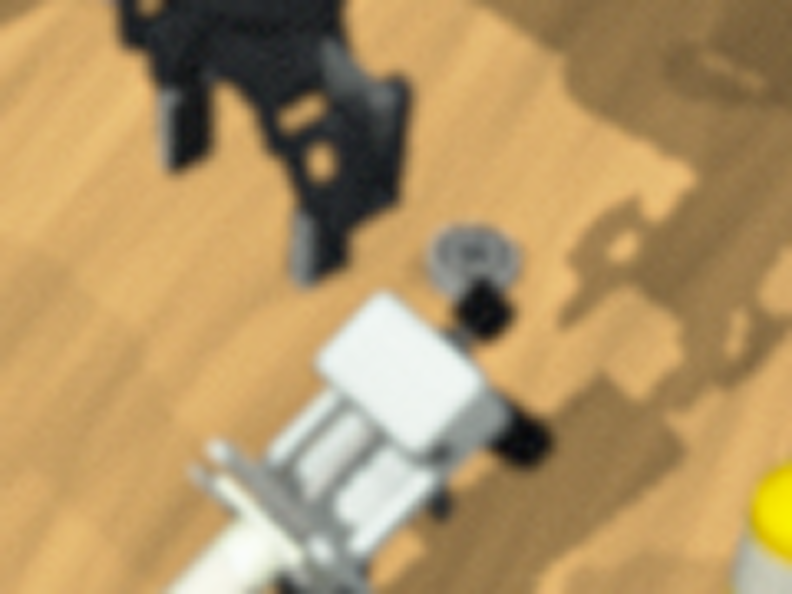

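```bash
python3 - <<'E'
from h import *
G=gunT(np.load('gun.npy'))
side=np.array([170+572/6.6-.4,130+267/6.6-.4]); wr=np.array([402,357])*512/800
X,e=tri([('side',side),('wrist',wr)]);print('cap tip in gun',np.round((np.linalg.inv(G)@np.append(X,1))[:3]*1e3,1),e)
for z in(-10,-5,0,5,10):
    P=(G@[-.1265,0,z*1e-3,1])[:3];print(z,'side',proj('side',P).round(1),'wrist',(proj('wrist',P)*800/512).round())
print('obs side',side,'wrist 402,357')
# knob
kn=[('side',np.array([170+226/6.6-.4,130+307/6.6-.4])),('scene',np.array([220+484/6.6-.4,125+308/6.6-.4]))]
X,e=tri(kn);g=(np.linalg.inv(G)@np.append(X,1))[:3]*1e3;print('knob gun',g.round(1),'rod',172-g[0],e)
E
```

```text
cap tip in gun [-132.6    1.8    1.6] [array([ 0., -0.]), array([ 0. , -0.1])]
-10 side [253.6 172.8] wrist [404. 343.]
-5 side [254.1 171.6] wrist [404. 347.]
0 side [254.7 170.3] wrist [404. 352.]
5 side [255.2 169. ] wrist [404. 356.]
10 side [255.8 167.8] wrist [404. 360.]
obs side [256.26666667 170.05454545] wrist 402,357
knob gun [127.4   2.2   3. ] rod 44.60438577810781 [array([0.1, 0. ]), array([0.1, 0. ])]
```

```bash
python3 -c "
from h import *
job_done(); print(state()['time'])"
```

```text
the job is handed in; nothing more can be done
the job is handed in; nothing more can be done
```

I loaded the white cartridge into the gun, pushed the rod in until its disc met the cartridge, let go and handed the job in after about 22 s of the 54 s. `job_done()` gives no verdict, so success rests on the checks below.

**What I did:**
- I gripped the cartridge about 60 mm ahead of its flange. The tool only turns about the vertical, so I pressed the flange end down on the gun's wall lip to pitch the nose about 30° down.
- I slid it down the slot until an upward force of about 6 N showed it was seated, then let go.
- I pinched the knob, pushed it about 41 mm along the gun's axis until the force rose, then opened the gripper and withdrew.

**Last checks:**
- **Cartridge:** the cap tip lies within about 2 mm of the gun's axis, so the tilt error is about 0.013 rad. The flange is behind the plate and looks fully down.
- **Rod:** its travel measures about 44.6 mm, inside the expected 42 to 46 mm.
- **Clear of everything:** the gripper is well above the gun. The bearing, bottle and wrench look to be where they started.

**What went wrong or disagreed:**
- **Blocked sideways move:** my first move off the lip was stopped at about 25 N because the cartridge was still caught there. I lifted it further and repeated the move.
- **Flange position:** arm position and camera disagreed by 3 to 5 mm along the gun's axis during insertion, so I relied on contact force and the wrist camera instead.
- **Nose sag:** after release the nose drooped slightly, and it straightened once the disc pressed on the cartridge.

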